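Test both studs, then free and hold the discharge lever

ROBOT

A 6-joint arm with a two-finger parallel gripper is mounted at the origin on a cart in front of the work surface, level with it; the furniture and walls round the work are solid. World frame = base frame: x ahead of the robot, y to its left, z up, the work surface at z = 0. Lengths are in m, angles in rad, forces in N, time in s.
With the tool pointing down it reaches from about 0.25 to 0.775 m from the base axis. Payload 4 kg.
Tool frame: the origin (TCP) lies midway between the tips of the shut fingers; the grasp point (between the pads) lies 19 mm behind it; z points along the fingers, x is the direction in which the jaws open and shut, and the axes are right-handed (so a half turn about z gives the same grasp; the last joint's range is limited). The gripper opens to 94 mm and grips with 3 to 60 N. Pads are 16 mm wide; open, the fingers measure 119 mm over their backs; the gripper's body (75 mm by 177 mm) begins 78 mm behind the grasp point.
Start: joints at [1.138, 0.087, 1.371, -0, 1.684, -0.103], TCP at [0.178, 0.52, 0.206] pointing down, gripper open.
Joint ranges: [-3.1, 3.1], [-0.76, 2.03], [0.27, 2.55], [-1.08, 4.22], [0.17, 2.65], [-2.57, 2.57]. Speed limits (rad/s): [2.79, 2.79, 3.14, 3.14, 3.14, 3.14].

INTERFACE

Orientations are given as [roll, pitch, yaw] about the fixed x, y, z axes, in that order (R = Rz(yaw) Ry(pitch) Rx(roll)).
In Python, from bench import * gives the robot as it stands.
- The arm moves only by the tool play_rows, never from a script. Its argument "rows" is a list of rows, each an object of numbers: "x", "y", "z": the shift along the tool's x, y, z in cm; "twist": the turn about the tool's z in rad; "jaw": the opening, from -1 (shut) to 1 (fully open), so that 0 is half open. In form: [{"x": .., "y": .., "z": .., "twist": .., "jaw": ..}, ...]. A call has 1 to 12 rows; each row shifts and turns the commanded pose from where the row before left it, along the tool's axes as they then stand; what a row does not reach is not made up. A row lasts 1/12 s, in which the tool goes at most 41.7 mm and 7.16 degrees, less where a joint would pass 70% of its speed; a pose out of reach is approached as far as the arm can. A call with a gripper value outside its range is refused whole. The fingers move at their own pace and stop on an object; the grip force is fixed at half the most. Time passes only in rows, so rows that do not move let the fingers close. It gives the time, the measured TCP pose, the force and the opening at its end, in the units of the state.
- get_obs(): the state, without advancing time (a new reading comes with each control period).
- snapshot(name): name is "scene" or "top" or "wrist"; returns a dict with "image" (400x640x3 uint8, red, green, blue), "fx", "fy", "cx", "cy" (pixels), "origin" and "orientation" of the camera in the world; the wrist camera has in their place "tool_from_camera" (4x4, takes a point from camera to tool coordinates, whose origin is the TCP and whose axes are the tool frame's). Camera axes: x right, y up, looking along -z (the intrinsics and any distortion apply to the point x, -y, -z); pixel columns grow to the right and rows downward; lengths in m; the calibration is good to about 2 mm. The wrist camera is an equidistant fisheye: a pixel r from the principal point sees the ray r / f radians off the axis. A picture is of the moment at which its call begins: read the wrist's pose just before it. There is no depth.
- close_job(): hands the job in, once; it reports no verdict.
Trained networks look in a picture, given as the dict that the camera call returned (one of the last four; its "shot" number tells which), for a name from the list of things; names that differ only in an ending like _2 or _b are one class to them, and where a whole thing is asked for, a point or a joint stands for the part that bears it (a point fixed in the world has none). Each returns a list of dicts, best first, with "conf" (0 to 1); they miss things now and then, are a little off and sometimes report something else, mostly with a low value. They report only what shows in the picture. A call takes as long as a camera call. They do not tell look-alikes from the thing itself.
- look_for(picture, query): "xy" ([column, row] in pixels, amid what is visible of it).
- masks_of(picture, query): "region" (400x640 bool, what is visible of it) and "xy" ([column, row] in pixels, amid what is visible of it).
The state is a dict: "time": time; "joint_positions": joint angles; "qvel": joint speeds; "joint_torque": joint torques, N m; "tool_pos": TCP position; "ee_rot": TCP orientation; "wrist_force": force on the tool from outside, world axes, zero at the start; "wrist_torque": the same for the moment, N m; "width": finger opening in m.
Only numpy, scipy, OpenCV 4.12 (cv2) and the standard library are available. Lean on these libraries where they do the work, as an engineer would, in place of code of your own. Each camera call takes 0.05 s, during which the arm holds its last target.

TASK

Check and discharge the unit on the bench: take the test pen from its stand, press its tip on the square-headed stud and then on the round-headed stud, and set the pen back fully home in its stand. Then flip the safety catch right over, off the lever, pull the bail lever all the way to the front and hold it: finish while still holding the lever fully pulled, as it springs back if let go. Leave the bottle, the timer and the petri dish where they are.

Things in the scene. Friction and masses are not known exactly. Their poses are not given: they have to be found in the camera images.
- unit: discharge unit: grey low case with bare metal top plate, 150 mm deep (x), 280 mm wide (y), top 50 mm above the bench; fixed. Origin at the centre of its underside; +x points to its back, -x to its front (roughly to the robot), y to its left, z up. Bail lever on the left half, safety catch beside it, two test studs at the right end
- stud_square_top (a point): centre of the flat top (18x18 mm) of the square-headed brass test stud, the front one at the unit's right end, [-38, -105, 71] mm in the unit's frame. It is sprung: 1.2 N starts it down, 4.2 N takes it to its stop 5 mm down
- stud_round_top (a point): centre of the flat top (18 mm dia) of the round-headed brass test stud, the back one at the unit's right end, [38, -105, 71] mm in the unit's frame; sprung like the other
- stud_square_travel (a joint): how far the square-headed stud is pressed down, m, 0 to 0.005; a touch is read from 0.001
- stud_round_travel (a joint): how far the round-headed stud is pressed down, m, 0 to 0.005; a touch is read from 0.001
- stud_square: the whole plunger of the square-headed stud; origin at the middle of the underside of its 8 mm tall head
- stud_round: the whole plunger of the round-headed stud; origin at the middle of the underside of its 8 mm tall head
- test_pen: white one-piece test pen, 150 mm long, 50 g, standing tip down in its stand. Origin at the tip, z runs up the pen. Metal tip 6 mm dia, then a taper from 22 to 36 mm above the tip to the 16 mm dia body; a 26 mm dia collar whose underside is 65 mm above the tip; above the collar a plain 16 mm round grip from 72 to 145 mm above the tip
- pen_stand: grey stand block, 60x60 mm, 70 mm tall on an 84 mm square foot, with a 20 mm square hole straight through from the top, fixed; origin at the centre of its underside, z up. Home, the pen's collar rests on the block's top, so the tip hangs 5 mm above the origin
- stand_mouth (a point): centre of the hole's mouth in the top of the stand
- safety_catch (a joint): turn of the safety catch, rad: about 0 (to 0.12) at the start = guarding, thumb tab upright; it turns over to the unit's right (-y) to its stop at 1.5, tab lying flat. From about 1.1 it is fully flipped. It firmly blocks the lever until about 0.65. Friction 0.05 N m keeps it where it is left
- catch_tab (a point): centre of the rounded top of the catch's black thumb tab: 22 mm long along x, 7 mm thick (11 mm at the rounded top), its top 37 mm (point) to 43 mm above the axis when upright. Reach it from the lever's side (+y) and push it to -y and down
- catch_axis (a point): point on the catch's axis under the tab, fixed in the unit at [-30, -21, 102] mm; the axis runs along the unit's x. A steel stop finger on the same axle, 40 mm farther back, reaches 46 mm to +y in front of a square lug on the lever's right arm and swings up as the catch turns; 108 mm is the top of its end posts, one of them 18 mm in front of this point
- bail_lever_travel (a joint): turn of the lever, rad: 0 = at rest leaning back, 0.8 = fully pulled at its stop, leaning to the front. A spring always drives it back to 0; at the bar this takes about 2 N at the start and 6.5 N at the stop
- lever_bar (a point): middle of the lever's black cross bar, which lies along the unit's y: 14 mm dia, 76 mm long between two side arms (10 mm round rods 96 mm apart); free from above and below. At rest at [43, 55, 140] mm in the unit's frame, fully pulled at [-23, 55, 140] mm
- lever_pivot (a point): middle of the lever's hinge axis (along the unit's y), fixed in the unit at [10, 55, 62] mm; the bar moves on an 85 mm radius about it
- bail_lever: the whole lever; origin on its hinge axis (same point as lever_pivot)
- amber_bottle: brown bottle with black cap, 53 mm across, 115 mm tall, standing to the left; a bystander; origin at the centre of its underside
- timer: small white kitchen-style timer, 62x68x20 mm, lying to the left; a bystander; origin at the centre of its underside
- petri_dish: closed petri dish, 62 mm across, 16 mm tall, lying near the bench's front edge; a bystander; origin at the centre of its underside
There are look-alikes about, which are no part of the job. There is more than one size of the test_pen; the job needs the larger.

How it is judged:
On the way, in this order (a step that is already met when the one before it is completed fails the run):
1. the pen's tip presses the square-headed stud (value of joint stud_square_travel above 0.001 m and contact force between test_pen and stud_square above 0.3 N and distance between test_pen and stud_square_top below 0.014 m), for 0.1 s.
2. the pen's tip presses the round-headed stud (value of joint stud_round_travel above 0.001 m and contact force between test_pen and stud_round above 0.3 N and distance between test_pen and stud_round_top below 0.014 m), for 0.1 s.
3. the pen is home in its stand and let go (horizontal distance between test_pen and pen_stand below 0.008 m and z of test_pen in the frame of pen_stand between 0 and 0.01 m and angle between test_pen's own z axis and vertical below 0.15 rad and contact force between the fingers and test_pen below 0.05 N), for 0.2 s.
4. the catch is flipped over (value of joint safety_catch above 1.1 rad), for 0.1 s.
5. the lever is pulled all the way (value of joint bail_lever_travel above 0.72 rad), for 0.3 s.
At the end, for the whole second after the job is handed in: Fingers hold the lever at 0.72 rad or more (1 N or more on it) through the last second; catch at 1.1 rad or more; pen untouched and home: within 8 mm of the hole axis, tip under 10 mm above the stand's underside, within 0.15 rad of upright (all of step 3 and value of joint bail_lever_travel above 0.72 rad and contact force between the fingers and bail_lever above 1 N and value of joint safety_catch above 1.1 rad); the arm keeps its last pose, push and grip.
It fails at once if the amber bottle is pushed more than 20 mm or tipped over (distance of amber_bottle from where it was at the start of the episode above 0.02 m or angle between amber_bottle's own z axis and vertical above 0.5 rad).
It fails at once if the timer is pushed more than 20 mm or tipped over (distance of timer from where it was at the start of the episode above 0.02 m or angle between timer's own z axis and vertical above 0.5 rad).
It fails at once if the petri dish is pushed more than 20 mm or tipped over (distance of petri_dish from where it was at the start of the episode above 0.02 m or angle between petri_dish's own z axis and vertical above 0.5 rad).
It also fails if it takes over 66 s, if anything falls off the work surface, if the arm or the gripper's body presses on something with over 40 N, if the wrist force passes 120 N, or if a joint passes its speed limit or range.

## Working session

There is one attempt and no reset: what is moved stays moved. The work goes in short steps, Python scripts to look and compute and a tool call to move; the robot and the scene stay as the last step left them, time stands still between calls to the robot, and variables do not carry over. Pictures are saved under pics/ and viewed, and the job is handed in when it is done.

Besides the shell and the picture viewer there is one more tool, called after "Emit:" as name(argument=value, ...) on one line, values as JSON. play_rows: Moves the arm, as the interface text tells. Its arguments: {"type":"object","properties":{"rows":{"type":"array"}},"required":["rows"]}

```bash
ls; mkdir -p pics; python3 - <<'E'
from bench import *
import cv2
o=get_obs(); print(o)
for n in ["scene","top","wrist"]:
    s=snapshot(n); cv2.imwrite(f"pics/{n}0.png",s["image"][:,:,::-1])
    print({k:v for k,v in s.items() if k!="image"})
E
```

```text
pics
{'time': 0.0, 'joint_positions': array([ 1.13788697e+00,  8.79759368e-02,  1.37222128e+00, -5.50393365e-05,
        1.68358169e+00, -1.03120614e-01]), 'qvel': array([ 9.48543159e-04,  5.67145746e-06,  9.30479700e-04, -1.25577578e-03,
       -4.32158459e-05,  1.04460601e-03]), 'joint_torque': array([ 1.91771096e-04, -3.40174913e+01, -3.02431834e+01,  7.16161681e-02,
        3.27621528e-02, -1.91167937e-04]), 'tool_pos': array([0.17792168, 0.5198618 , 0.20430945]), 'ee_rot': array([-3.14142202e+00,  2.18027645e-03,  1.24100164e+00]), 'wrist_force': array([-0.01020598,  0.63032445, -0.32395374]), 'wrist_torque': array([ 0.06330865, -0.03271063, -0.01549782]), 'width': 0.09385660411850073}
{'fx': 513.8572720160082, 'fy': 513.8572720160082, 'cx': 314.54761428409176, 'cy': 196.7776754409076, 'origin': array([-0.54522207, -0.66165373,  0.91089038]), 'orientation': array([ 0.99155653,  0.00191273, -0.97186182]), 'shot': 1}
{'fx': 403.8574512247332, 'fy': 403.8574512247332, 'cx': 320.5519031153121, 'cy': 200.12638578201793, 'origin': array([0.21316882, 0.04581667, 1.23699666]), 'orientation': array([ 2.19961596e-01,  2.84697103e-04, -1.56420755e+00]), 'shot': 2}
{'fx': 309.70691628693146, 'fy': 309.70691628693146, 'cx': 311.90003295971644, 'cy': 197.7983209182978, 'tool_from_camera': array([[ 9.99999371e-01,  1.87092455e-04, -1.10591431e-03,
        -7.11398492e-04],
       [-1.03390178e-04, -9.66416364e-01, -2.56981324e-01,
        -7.38805141e-02],
       [-1.11685295e-03,  2.56981277e-01, -9.66415737e-01,
        -1.78920690e-01],
       [ 0.00000000e+00,  0.00000000e+00,  0.00000000e+00,
         1.00000000e+00]]), 'shot': 3}
```

View pics/scene0.png

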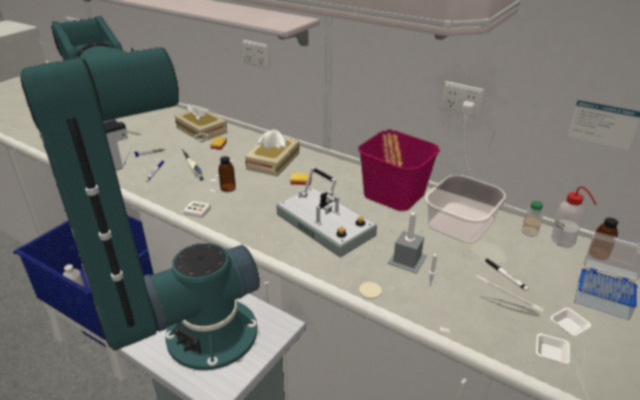

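View pics/top0.png

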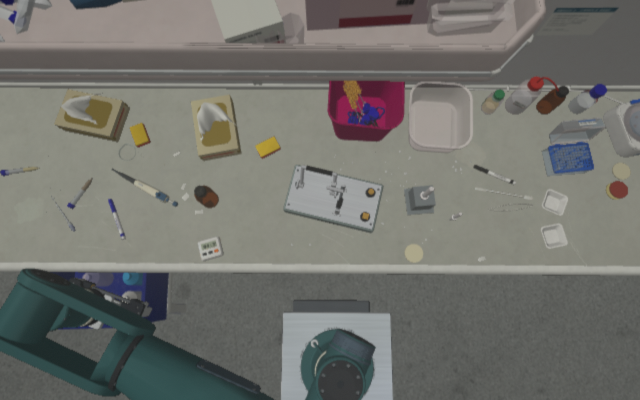

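View pics/wrist0.png

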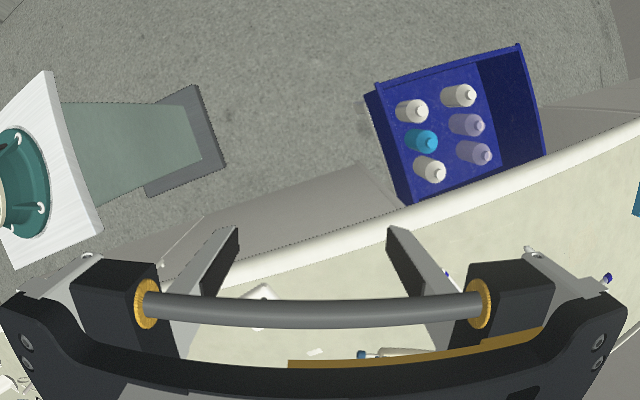

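The robot is at the bottom, the unit is around top (333,198), and the pen stand with the larger pen is at (421,198). A small look-alike pen shows at (455,215), the petri dish at (414,254), the timer at (209,248) and the bottle at (206,196).

```bash
cat > h.py <<'E'
from bench import *
import numpy as np, cv2
from scipy.spatial.transform import Rotation as Rn
from scipy.optimize import least_squares
def eul(o): return Rn.from_euler('xyz',o).as_matrix()
def cam(s):
    if "origin" in s: return np.array(s["origin"]),eul(s["orientation"])
    o=s["obs"]; R=eul(o["ee_rot"]); T=np.array(s["tool_from_camera"])
    return R@T[:3,3]+o["tool_pos"], R@T[:3,:3]
def snap(n,save=None):
    o=get_obs(); s=snapshot(n); s["obs"]=o
    if save: cv2.imwrite(f"pics/{save}.png",s["image"][:,:,::-1])
    return s
def proj(s,P):
    c,R=cam(s); q=(np.atleast_2d(P)-c)@R
    x,y,z=q[:,0],-q[:,1],-q[:,2]
    if "origin" in s: return np.c_[s["fx"]*x/z+s["cx"],s["fy"]*y/z+s["cy"]]
    r=np.hypot(x,y); th=np.arctan2(r,z); k=th/np.maximum(r,1e-12)
    return np.c_[s["fx"]*k*x+s["cx"],s["fy"]*k*y+s["cy"]]
def ray(s,uv):
    c,R=cam(s); a=(uv[0]-s["cx"])/s["fx"]; b=(uv[1]-s["cy"])/s["fy"]
    if "origin" in s: d=np.array([a,-b,-1.])
    else:
        th=np.hypot(a,b); k=np.sin(th)/max(th,1e-12); d=np.array([a*k,-b*k,-np.cos(th)])
    d=R@d; return c,d/np.linalg.norm(d)
def onz(s,uv,z):
    c,d=ray(s,uv); return c+d*(z-c[2])/d[2]
def tri(rs):
    A=np.zeros((3,3));b=np.zeros(3)
    for c,d in rs:
        M=np.eye(3)-np.outer(d,d);A+=M;b+=M@c
    p=np.linalg.solve(A,b)
    return p,[np.linalg.norm((np.eye(3)-np.outer(d,d))@(p-c)) for c,d in rs]
def crop(s,u0,v0,w,h,f,name):
    im=s["image"][v0:v0+h,u0:u0+w,::-1]
    cv2.imwrite(f"pics/{name}.png",cv2.resize(im,None,fx=f,fy=f,interpolation=cv2.INTER_CUBIC))
E
python3 - <<'E'
from h import *
S=snap("scene"); T=snap("top")
crop(T,270,140,200,130,4,"topc"); crop(S,260,150,200,150,4,"scc")
for q in ["unit","stud_square_top","stud_round_top","test_pen","pen_stand","stand_mouth","catch_tab","lever_bar","amber_bottle","timer","petri_dish"]:
    for n,s in (("S",S),("T",T)):
        print(q,n,[(np.round(r["xy"],1).tolist(),round(r["conf"],2)) for r in look_for(s,q)][:4])
E
```

```text
unit S [([326.2, 218.1], 0.61)]
unit T [([334.2, 196.5], 0.68)]
stud_square_top S [([343.3, 228.3], 0.58)]
stud_square_top T []
stud_round_top S []
stud_round_top T [([318.3, 176.5], 0.52), ([332.7, 196.1], 0.25)]
test_pen S [([412.0, 230.3], 0.63)]
test_pen T [([428.6, 193.4], 0.45)]
pen_stand S [([406.6, 252.5], 0.61)]
pen_stand T [([414.5, 201.6], 0.79), ([318.3, 174.3], 0.36)]
stand_mouth S [([407.8, 255.3], 0.72)]
stand_mouth T [([419.1, 201.8], 0.63), ([318.1, 170.4], 0.29)]
catch_tab S [([325.2, 199.8], 0.59)]
catch_tab T []
lever_bar S [([318.9, 176.6], 0.53)]
lever_bar T [([315.8, 172.6], 0.6)]
amber_bottle S [([224.0, 175.6], 0.78), ([340.8, 229.6], 0.67), ([325.0, 218.0], 0.26)]
amber_bottle T [([206.7, 196.4], 0.76)]
timer S [([196.8, 208.1], 0.62)]
timer T [([209.6, 248.6], 0.83)]
petri_dish S [([369.8, 289.6], 0.8), ([322.4, 179.8], 0.48)]
petri_dish T []
```

```bash
sleep 1; ls pics
```

```text
scc.png
scene0.png
top0.png
topc.png
wrist0.png
```

View pics/topc.png

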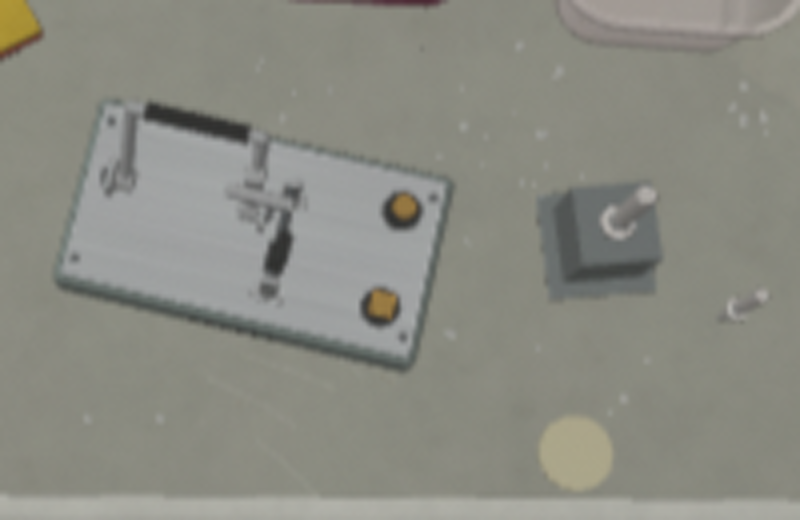

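View pics/scc.png

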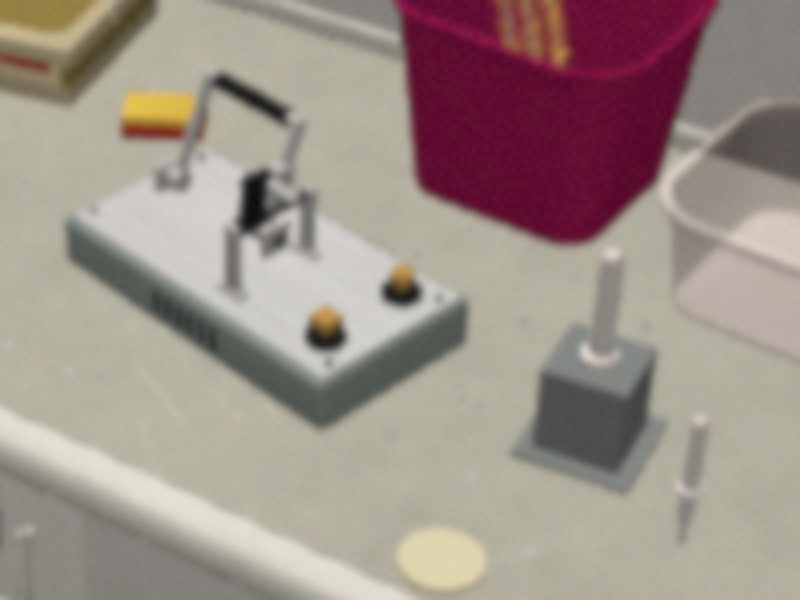

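```bash
cat > fit.py <<'E'
from h import *
S=snap("scene"); T=snap("top")
t=lambda u,v:((u+.5)/4-.5+270,(v+.5)/4-.5+140)
c=lambda u,v:((u+.5)/4-.5+260,(v+.5)/4-.5+150)
U=[(T,t(103,103),(.075,.14,.05)),(T,t(452,180),(.075,-.14,.05)),(T,t(411,356),(-.075,-.14,.05)),(T,t(60,276),(-.075,.14,.05)),
(T,t(405,207),(.038,-.105,.071)),(T,t(382,304),(-.038,-.105,.071)),(T,t(147,111),(.043,.093,.14)),(T,t(249,133),(.043,.017,.14)),
(S,c(465,303),(.075,-.14,.05)),(S,c(322,385),(-.075,-.14,.05)),(S,c(68,222),(-.075,.14,.05)),
(S,c(403,269),(.038,-.105,.071)),(S,c(326,312),(-.038,-.105,.071)),(S,c(217,80),(.043,.093,.14)),(S,c(292,118),(.043,.017,.14))]
def w(p,P): 
    P=np.array(P); return Rn.from_euler('z',p[2]).apply(P)+[p[0],p[1],0]
def res(p): return np.concatenate([(proj(s,w(p,P))[0]-uv) for s,uv,P in U])
if __name__=="__main__":
    r=least_squares(res,[.45,0,0],loss="soft_l1"); print(r.x); print(np.round(r.fun.reshape(-1,2) if 0 else res(r.x).reshape(-1,2),1))
    # stand: collar & pen top
    p,e=tri([ray(T,t(647,194)),ray(S,c(612,253))]); print("pen top",p,e)
    p,e=tri([ray(T,t(619,222)),ray(S,c(601,350))]); print("collar",p,e)
    for uv in [(560,188),(652,182),(662,258),(573,272)]: print("blk top",onz(T,t(*uv),.07))
    for uv in [(578,330),(656,348),(614,384),(541,374)]: print("blk S",onz(S,c(*uv),.07))
    for uv in [(547,300),(655,293),(540,195)]: print("foot T",onz(T,t(*uv),.0))
    print("dish",onz(T,t(576,453),.016),onz(S,c(441,556),.016)); print("small",onz(T,t(725,318),0),onz(S,c(683,540),0))
    for q in ["amber_bottle","timer"]:
        print(q,[onz(s,look_for(s,q)[0]["xy"],.03) for s in (S,T)])
E
python3 fit.py
```

```text
[ 0.48923608  0.00921343 -0.23987685]
[[-0.4 -2.5]
 [ 1.4 -0.2]
 [ 1.   3.3]
 [-2.6  0.7]
 [ 0.1  0.1]
 [ 0.2  0.3]
 [-0.3  0.1]
 [ 0.3  0.9]
 [ 2.2 -2.1]
 [ 0.1 -0.4]
 [-1.4 -2.9]
 [ 0.   0.1]
 [-0.   0.1]
 [ 0.8 -0.7]
 [-0.4 -0.4]]
pen top [ 0.4913022  -0.25848517  0.1525328 ] [np.float64(0.0006000101887360692), np.float64(0.0006000101887359829)]
collar [ 0.49021299 -0.25907753  0.07468135] [np.float64(3.914021695987097e-05), np.float64(3.914021695977264e-05)]
blk top [ 0.5170799  -0.21756593  0.07      ]
blk top [ 0.52215199 -0.286419    0.07      ]
blk top [ 0.46418156 -0.29067448  0.07      ]
blk top [ 0.453198   -0.22449295  0.07      ]
blk S [ 0.50745309 -0.23439379  0.07      ]
blk S [ 0.51865398 -0.28626503  0.07      ]
blk S [ 0.46778427 -0.27960399  0.07      ]
blk S [ 0.45046948 -0.23546667  0.07      ]
foot T [ 0.44521728 -0.219509    0.        ]
foot T [ 0.45131244 -0.30386336  0.        ]
foot T [ 0.52949757 -0.21733407  0.        ]
dish [ 0.3252945  -0.23324205  0.016     ] [ 0.3152308  -0.23959053  0.016     ]
small [ 0.43191017 -0.35713252  0.        ] [ 0.43074914 -0.35318864  0.        ]
amber_bottle [array([0.30580447, 0.34460318, 0.03      ]), array([0.48555098, 0.39480687, 0.03      ])]Traceback (most recent call last):
  File "fit.py", line 22, in <module>
    print(q,[onz(s,look_for(s,q)[0]["xy"],.03) for s in (S,T)])
                   ~~~~~~~~~~~~~^^^
IndexError: list index out of range
```

Emit:
play_rows(rows=[{"x": 0,"y": 0,"z": -0.3,"twist": 0.123,"jaw": 1},{"x": 0,"y": 0,"z": -0.3,"twist": 0.123,"jaw": 1}])

```text
time: 1.82
tool_pos: [0.178, 0.5203, 0.2113]
ee_rot: [3.142, 0.001, 0.989]
wrist_force: [-0.4, -0.6, 0.1]
width: 0.094
```

```bash
sed -i 's/^U=\[/U0=[/' fit.py; sed -i '/^def w/i U=U0[4:8]+U0[11:]' fit.py; python3 fit.py | head -12; cat > go.py <<'E'
import sys
from h import *
# usage: go.py x y z [yaw]
def plan(P,yaw=None):
    o=get_obs(); R=eul(o["ee_rot"]); d=R.T@(np.array(P)-o["tool_pos"])*100
    print("t",round(o["time"],2),"tcp",np.round(o["tool_pos"],4),"rpy",np.round(o["ee_rot"],3),"F",np.round(o["wrist_force"],2),"w",round(o["width"],4))
    print("tool shift cm",np.round(d,2),"rows>=",np.linalg.norm(d)/4.17)
    if yaw is not None: print("twist",-(yaw-o["ee_rot"][2]))
if __name__=="__main__":
    a=list(map(float,sys.argv[1:])); plan(a[:3],a[3] if len(a)>3 else None)
E
python3 go.py .49 -.2587 .23 -.24
```

```text
[ 0.48955194  0.00938822 -0.23776578]
[[ 0.  -0.1]
 [ 0.2  0.1]
 [-0.4  0. ]
 [ 0.2  0.7]
 [ 0.1 -0. ]
 [ 0.1  0. ]
 [ 0.7 -0.7]
 [-0.4 -0.5]]
pen top [ 0.4913022  -0.25848517  0.1525328 ] [np.float64(0.0006000101887360692), np.float64(0.0006000101887359829)]
collar [ 0.49021299 -0.25907753  0.07468135] [np.float64(3.914021695987097e-05), np.float64(3.914021695977264e-05)]
blk top [ 0.5170799  -0.21756593  0.07      ]
t 2.12 tcp [0.1781 0.5203 0.2113] rpy [3.142 0.    0.997] F [ 0.4  -0.52  0.85] w 0.0938
tool shift cm [-48.49  68.48  -1.86] rows>= 20.127517133927864
twist 1.2370585972771293
```

Emit:
play_rows(rows=[{"x": 0,"y": 0,"z": -0.2,"twist": 0.124,"jaw": 1},{"x": 0,"y": 0,"z": -0.2,"twist": 0.124,"jaw": 1},{"x": 0,"y": 0,"z": -0.2,"twist": 0.124,"jaw": 1},{"x": 0,"y": 0,"z": -0.2,"twist": 0.124,"jaw": 1},{"x": 0,"y": 0,"z": -0.2,"twist": 0.124,"jaw": 1},{"x": 0,"y": 0,"z": -0.2,"twist": 0.124,"jaw": 1},{"x": 0,"y": 0,"z": -0.2,"twist": 0.124,"jaw": 1},{"x": 0,"y": 0,"z": -0.2,"twist": 0.124,"jaw": 1},{"x": 0,"y": 0,"z": -0.2,"twist": 0.124,"jaw": 1},{"x": 0,"y": 0,"z": -0.2,"twist": 0.124,"jaw": 1}])

```text
time: 2.95
tool_pos: [0.1781, 0.5203, 0.2313]
ee_rot: [3.141, 0.0, -0.25]
wrist_force: [0.1, 0.6, 0.0]
width: 0.0941
```

```bash
python3 go.py .49 -.2587 .23 -.24
```

```text
t 2.95 tcp [0.1781 0.5203 0.2313] rpy [ 3.141  0.    -0.25 ] F [0.09 0.57 0.02] w 0.0941
tool shift cm [49.46 67.78  0.15] rows>= 20.122023619081762
twist -0.009528834710693879
```

Emit:
play_rows(rows=[{"x": 1.0,"y": 1.4,"z": 0,"twist": 0,"jaw": 1},{"x": 2.0,"y": 2.75,"z": 0,"twist": 0,"jaw": 1},{"x": 2.0,"y": 2.75,"z": 0,"twist": 0,"jaw": 1},{"x": 2.0,"y": 2.75,"z": 0,"twist": 0,"jaw": 1},{"x": 2.0,"y": 2.75,"z": 0,"twist": 0,"jaw": 1},{"x": 2.0,"y": 2.75,"z": 0,"twist": 0,"jaw": 1},{"x": 2.0,"y": 2.75,"z": 0,"twist": 0,"jaw": 1},{"x": 2.0,"y": 2.75,"z": 0,"twist": 0,"jaw": 1},{"x": 2.0,"y": 2.75,"z": 0,"twist": 0,"jaw": 1},{"x": 2.0,"y": 2.75,"z": 0,"twist": 0,"jaw": 1},{"x": 2.0,"y": 2.75,"z": 0,"twist": 0,"jaw": 1},{"x": 2.0,"y": 2.75,"z": 0,"twist": 0,"jaw": 1}])

```text
time: 3.95
tool_pos: [0.3246, 0.156, 0.2315]
ee_rot: [-3.141, -0.001, -0.243]
wrist_force: [1.0, 0.0, 0.4]
width: 0.0935
```

```bash
python3 - <<'E'
from h import *
s=snap("wrist","w1")
E
python3 go.py .49 -.2587 .23 -.24
```

```text
t 4.0 tcp [0.3269 0.1508 0.2314] rpy [ 3.137 -0.004 -0.251] F [ 1.34 -3.21  0.41] w 0.0941
tool shift cm [25.99 35.6   0.39] rows>= 10.569677490936492
twist -0.011449637587895856
```

View pics/w1.png

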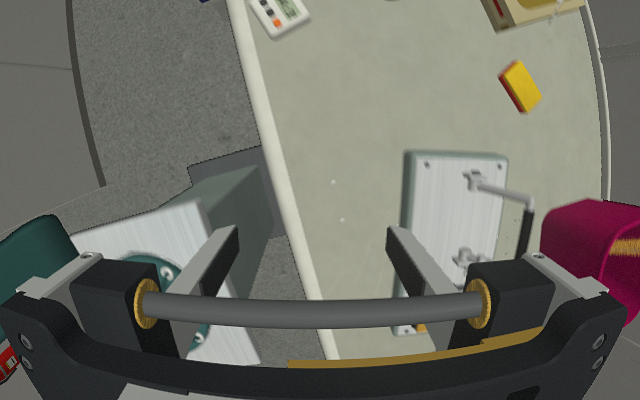

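Emit:
play_rows(rows=[{"x": 2.5,"y": 3.3,"z": 0,"twist": 0,"jaw": 1},{"x": 2.5,"y": 3.3,"z": 0,"twist": 0,"jaw": 1},{"x": 2.5,"y": 3.3,"z": 0,"twist": 0,"jaw": 1},{"x": 2.5,"y": 3.3,"z": 0,"twist": 0,"jaw": 1},{"x": 2.5,"y": 3.3,"z": 0,"twist": 0,"jaw": 1},{"x": 2.5,"y": 3.3,"z": 0,"twist": 0,"jaw": 1},{"x": 2.5,"y": 3.3,"z": 0,"twist": 0,"jaw": 1},{"x": 2.5,"y": 3.3,"z": 0,"twist": 0,"jaw": 1},{"x": 2.5,"y": 3.3,"z": 0,"twist": 0,"jaw": 1},{"x": 2.5,"y": 3.3,"z": 0,"twist": 0,"jaw": 1},{"x": 1.0,"y": 2.6,"z": 0,"twist": 0,"jaw": 1},{"x": 0,"y": 0,"z": 0,"twist": 0,"jaw": 1}])

```text
time: 5.0
tool_pos: [0.4905, -0.2556, 0.2294]
ee_rot: [3.14, 0.002, -0.249]
wrist_force: [-0.0, 0.4, 0.0]
width: 0.094
```

```bash
python3 - <<'E'
from h import *
s=snap("wrist","w2"); s=snap("top"); crop(s,330,100,180,150,4,"t2"); s=snap("scene"); crop(s,300,120,200,150,4,"s2")
E
python3 go.py .4905 -.2587 .23 -.24
```

```text
t 5.15 tcp [ 0.4903 -0.2503  0.2311] rpy [-3.141e+00  1.000e-03 -2.440e-01] F [-0.12  0.92 -0.25] w 0.0941
tool shift cm [0.23 0.8  0.1 ] rows>= 0.2020003834905825
twist -0.004499537678970711
```

View pics/w2.png

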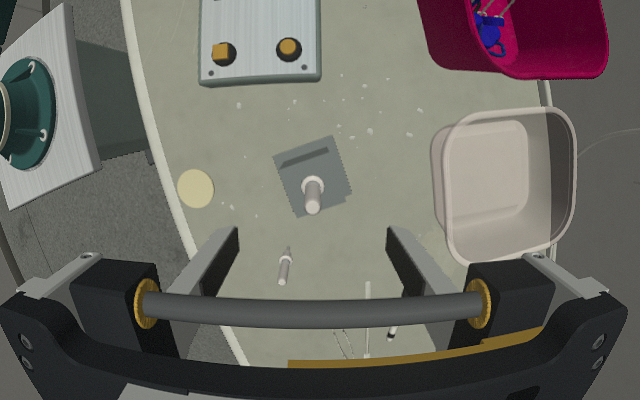

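View pics/s2.png

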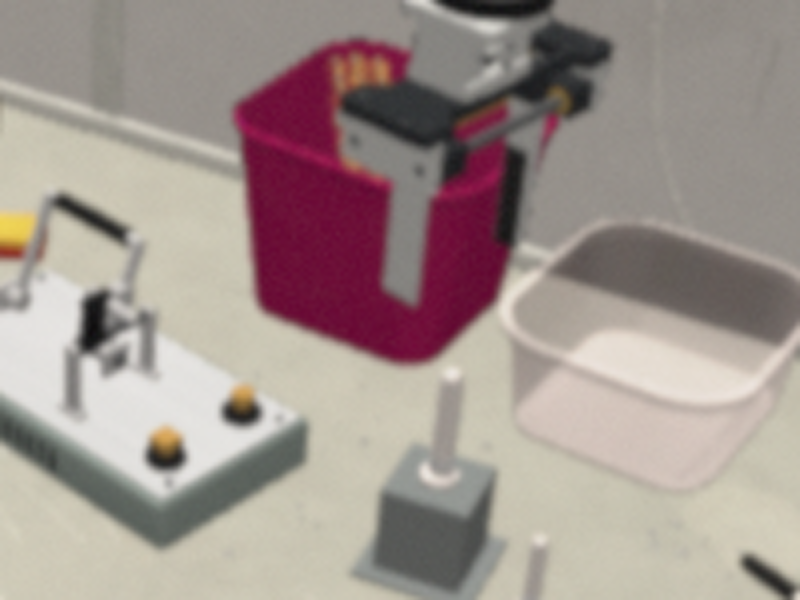

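The wrist view shows the pen between the fingers, with its collar at about (312,186) and its top at (313,208). The studs are at (222,50) and (288,47). I'll check these against my estimates.

```bash
python3 - <<'E'
from h import *
from fit import w
s=snap("wrist","w3"); crop(s,180,20,180,220,3.0 if 0 else 2.7,"w3c")
p=[0.48955194,0.00938822,-0.23776578]
print("tcp",s["obs"]["tool_pos"])
for n,P in [("pentop",(.4905,-.2587,.155)),("collar",(.4905,-.2587,.077)),("sq",w(p,(-.038,-.105,.071))),("rd",w(p,(.038,-.105,.071)))]:
    print(n,np.round(P,4),np.round(proj(s,P)[0],1), np.round((proj(s,P)[0]-[180,20])*2.7,0))
E
```

```text
tcp [ 0.49033484 -0.24956634  0.23174517]
pentop [ 0.4905 -0.2587  0.155 ] [313.9 214.5] [361. 525.]
collar [ 0.4905 -0.2587  0.077 ] [313.4 192.9] [360. 467.]
sq [ 0.4279 -0.0837  0.071 ] [220.8  56.9] [110. 100.]
rd [ 0.5018 -0.1016  0.071 ] [288.6  52.8] [293.  89.]
```

View pics/w3c.png

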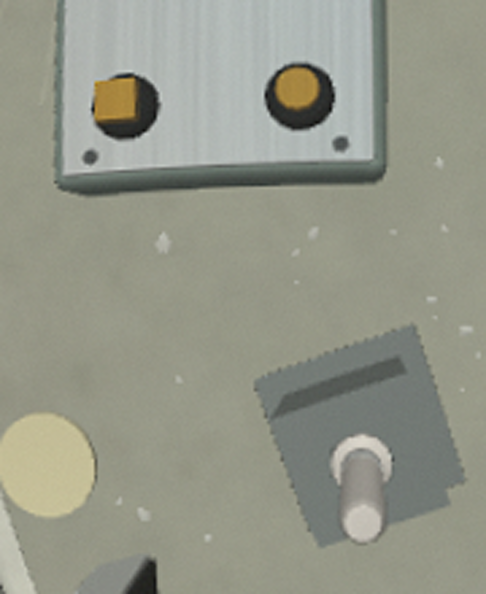

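```bash
python3 go.py .4908 -.2583 .096 -.24
```

```text
t 5.3 tcp [ 0.4904 -0.2495  0.232 ] rpy [-3.141e+00 -1.000e-03 -2.430e-01] F [-0.29 -0.04  0.85] w 0.0945
tool shift cm [ 0.24  0.85 13.6 ] rows>= 3.267591558079839
twist -0.0029378745969235176
```

Emit:
play_rows(rows=[{"x": 0.25,"y": 0.85,"z": 0,"twist": 0,"jaw": 1},{"x": 0,"y": 0,"z": 1.5,"twist": 0,"jaw": 1},{"x": 0,"y": 0,"z": 2.5,"twist": 0,"jaw": 1},{"x": 0,"y": 0,"z": 2.5,"twist": 0,"jaw": 1},{"x": 0,"y": 0,"z": 1.0,"twist": 0,"jaw": 1},{"x": 0,"y": 0,"z": 0,"twist": 0,"jaw": 1}])

```text
time: 5.8
tool_pos: [0.4891, -0.2584, 0.1533]
ee_rot: [-3.14, 0.006, -0.244]
wrist_force: [0.1, 0.9, -0.7]
width: 0.0942
```

```bash
python3 go.py .4908 -.2583 .096 -.24; python3 - <<'E'
from h import *
s=snap("wrist","w4"); print(s["obs"]["tool_pos"]); print(proj(s,[(.4908,-.2583,.155),(.4908,-.2583,.077)]))
s=snap("scene"); crop(s,330,120,150,150,4,"s4")
E
```

```text
t 5.8 tcp [ 0.4891 -0.2584  0.1533] rpy [-3.14   0.006 -0.244] F [ 0.14  0.92 -0.7 ] w 0.0942
tool shift cm [ 0.2  -0.04  5.73] rows>= 1.3740775727370318
twist -0.004265639661567011
[ 0.48910285 -0.25843991  0.15327372]
[[313.59306292 238.95933412]
 [313.57621754 204.38501549]]
```

View pics/w4.png

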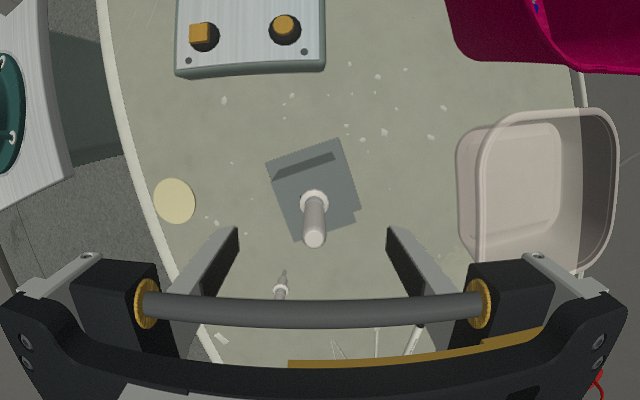

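View pics/s4.png

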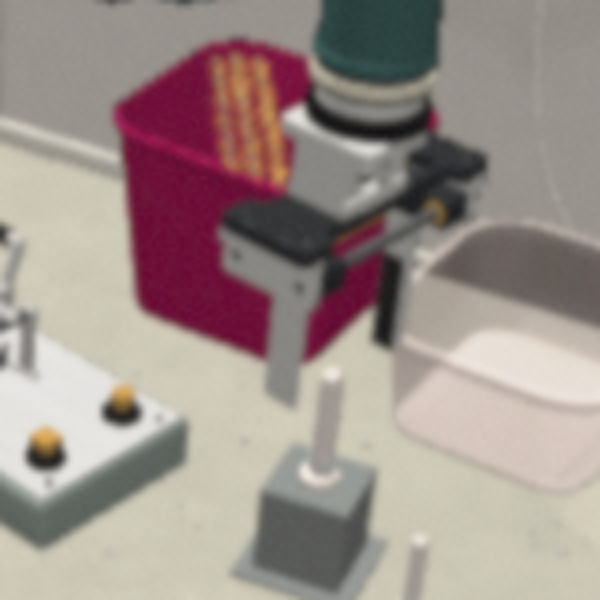

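Emit:
play_rows(rows=[{"x": 0.1,"y": 0,"z": 2.0,"twist": 0,"jaw": 1},{"x": 0.1,"y": 0,"z": 2.0,"twist": 0,"jaw": 1},{"x": 0,"y": 0,"z": 1.5,"twist": 0,"jaw": 1},{"x": 0,"y": 0,"z": 0,"twist": 0,"jaw": 1},{"x": 0,"y": 0,"z": 0,"twist": 0,"jaw": 1}])

```text
time: 6.32
tool_pos: [0.4932, -0.2605, 0.1027]
ee_rot: [3.141, -0.001, -0.245]
wrist_force: [-0.2, -0.2, 0.5]
width: 0.094
```

```bash
python3 go.py .4908 -.2583 .096 -.24
```

```text
t 6.32 tcp [ 0.4932 -0.2605  0.1027] rpy [ 3.141e+00 -1.000e-03 -2.450e-01] F [-0.17 -0.24  0.53] w 0.094
tool shift cm [-0.29 -0.16  0.67] rows>= 0.17824799120967943
twist -0.004826029214768823
```

Emit:
play_rows(rows=[{"x": -0.15,"y": -0.15,"z": 0.6,"twist": 0,"jaw": 1},{"x": 0,"y": 0,"z": 0,"twist": 0,"jaw": 1},{"x": 0,"y": 0,"z": 0,"twist": 0,"jaw": 1}])

```text
time: 6.57
tool_pos: [0.4921, -0.2586, 0.0966]
ee_rot: [3.141, -0.002, -0.245]
wrist_force: [-0.1, 0.3, -0.5]
width: 0.0941
```

```bash
python3 go.py .4908 -.2583 .096 -.24;  python3 - <<'E'
from h import *
s=snap("wrist","w5"); print(s["obs"]["tool_pos"]); print(proj(s,[(.4908,-.2583,.155),(.4908,-.2583,.077)]))
print(get_obs()["tool_pos"])
E
```

```text
t 6.57 tcp [ 0.4921 -0.2586  0.0966] rpy [ 3.141e+00 -2.000e-03 -2.450e-01] F [-0.09  0.26 -0.51] w 0.0941
tool shift cm [-0.13 -0.    0.06] rows>= 0.034831870574026445
twist -0.004843716125092934
[ 0.49207778 -0.25862062  0.09661172]
[[308.07628486 287.6835209 ]
 [309.07790321 227.79193049]]
[ 0.49206845 -0.25865395  0.09655585]
```

View pics/w5.png

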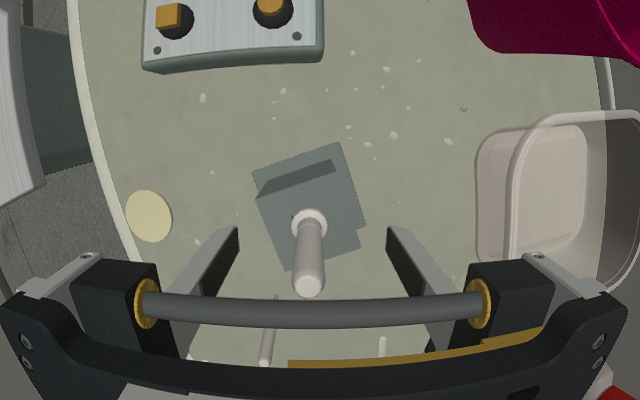

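Emit:
play_rows(rows=[{"x": -0.1,"y": -0.1,"z": 0,"twist": 0,"jaw": 0},{"x": 0,"y": 0,"z": 0,"twist": 0,"jaw": -0.3},{"x": 0,"y": 0,"z": 0,"twist": 0,"jaw": -1},{"x": 0,"y": 0,"z": 0,"twist": 0,"jaw": -1},{"x": 0,"y": 0,"z": 0,"twist": 0,"jaw": -1},{"x": 0,"y": 0,"z": 0,"twist": 0,"jaw": -1},{"x": 0,"y": 0,"z": 0,"twist": 0,"jaw": -1},{"x": 0,"y": 0,"z": 0,"twist": 0,"jaw": -1}])

```text
time: 7.28
tool_pos: [0.4908, -0.2572, 0.0954]
ee_rot: [-3.141, 0.0, -0.245]
wrist_force: [0.1, -0.5, -0.1]
width: 0.0439
```

```bash
python3 go.py .4908 -.2583 .096 -.24;
```

```text
t 7.28 tcp [ 0.4908 -0.2572  0.0954] rpy [-3.141  0.    -0.245] F [ 0.13 -0.5  -0.12] w 0.0439
tool shift cm [ 0.02  0.11 -0.06] rows>= 0.03023852395368781
twist -0.005046845073643169
```

Emit:
play_rows(rows=[{"x": 0,"y": 0.05,"z": 0,"twist": 0,"jaw": -1},{"x": 0,"y": 0,"z": 0,"twist": 0,"jaw": -1},{"x": 0,"y": 0,"z": 0,"twist": 0,"jaw": -1},{"x": 0,"y": 0,"z": 0,"twist": 0,"jaw": -1},{"x": 0,"y": 0,"z": 0,"twist": 0,"jaw": -1},{"x": 0,"y": 0,"z": 0,"twist": 0,"jaw": -1},{"x": 0,"y": 0,"z": 0,"twist": 0,"jaw": -1}])

```text
time: 7.87
tool_pos: [0.4907, -0.2576, 0.0953]
ee_rot: [-3.141, 0.0, -0.245]
wrist_force: [1.3, 1.1, -0.4]
width: 0.0158
```

```bash
python3 go.py .4908 -.2583 .096 -.24;  python3 - <<'E'
from h import *
s=snap("wrist","w6"); 
s=snap("scene"); crop(s,330,120,150,150,4,"s6")
E
```

```text
t 7.87 tcp [ 0.4907 -0.2576  0.0953] rpy [-3.141  0.    -0.245] F [ 1.26  1.15 -0.4 ] w 0.0158
tool shift cm [ 0.03  0.06 -0.07] rows>= 0.0234045721259303
twist -0.0050267134021975135
```

View pics/w6.png

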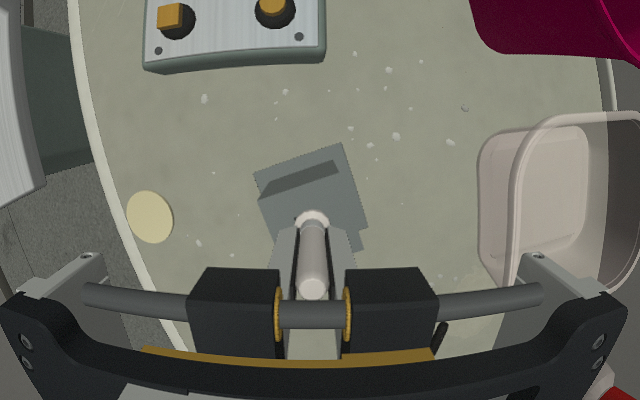

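View pics/s6.png

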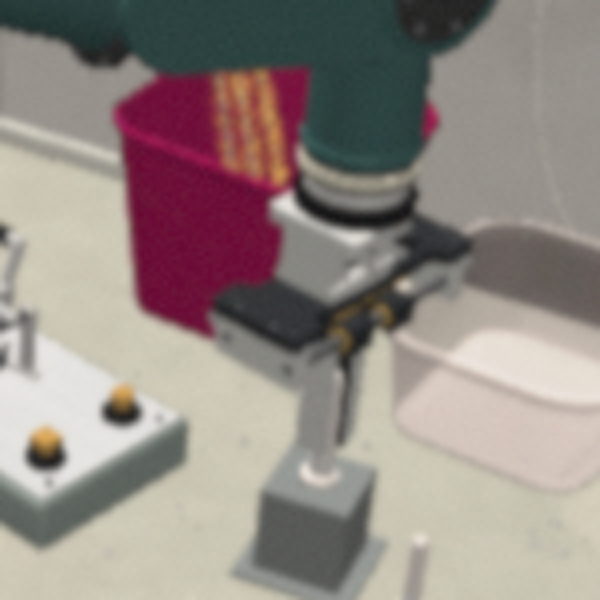

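Pen gripped (width 15.8 mm). Now I'll lift it straight up.

Emit:
play_rows(rows=[{"x": 0,"y": 0,"z": -0.5,"twist": 0,"jaw": -1},{"x": 0,"y": 0,"z": -1.5,"twist": 0,"jaw": -1},{"x": 0,"y": 0,"z": -2,"twist": 0,"jaw": -1},{"x": 0,"y": 0,"z": -2,"twist": 0,"jaw": -1},{"x": 0,"y": 0,"z": -2,"twist": 0,"jaw": -1},{"x": 0,"y": 0,"z": -2,"twist": 0,"jaw": -1},{"x": 0,"y": 0,"z": -1,"twist": 0,"jaw": -1},{"x": 0,"y": 0,"z": -0.5,"twist": 0,"jaw": -1},{"x": 0,"y": 0,"z": 0,"twist": 0,"jaw": -1}])

```text
time: 8.72
tool_pos: [0.4912, -0.258, 0.2117]
ee_rot: [3.141, -0.002, -0.245]
wrist_force: [-0.6, 0.1, -0.3]
width: 0.0152
```

```bash
python3 go.py .4279 -.0837 .185;  python3 - <<'E'
from h import *
s=snap("wrist","w7"); 
s=snap("scene"); crop(s,300,120,150,150,4,"s7")
E
```

```text
t 8.72 tcp [ 0.4912 -0.258   0.2117] rpy [ 3.141e+00 -2.000e-03 -2.450e-01] F [-0.6   0.09 -0.28] w 0.0152
tool shift cm [-10.37 -15.38   2.64] rows>= 4.492825856614123
```

View pics/s7.png

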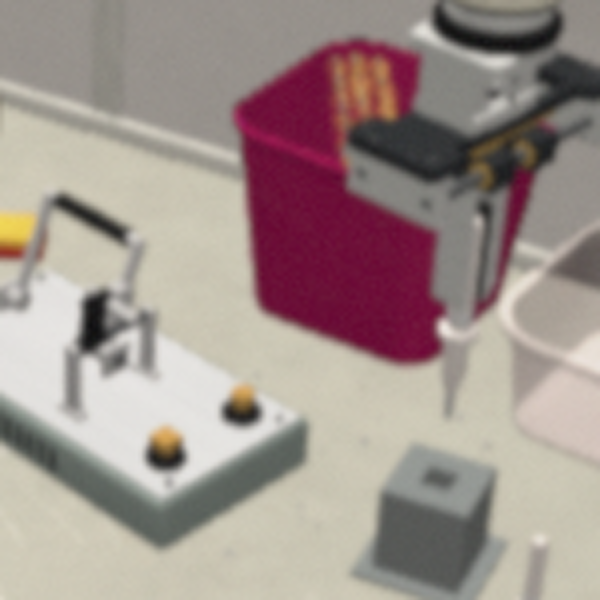

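View pics/w7.png

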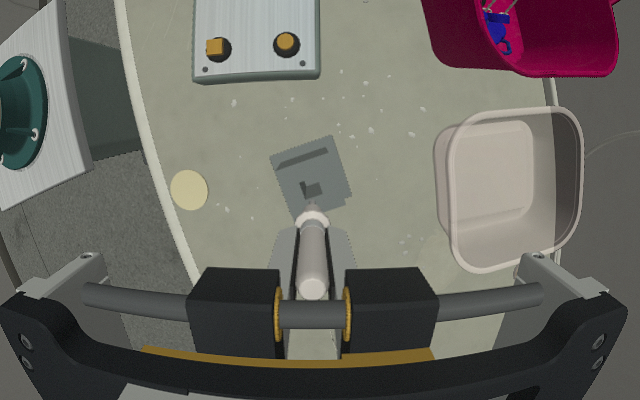

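```bash
python3 - <<'E'
from h import *
s=snap("wrist"); t=snap("top"); c=snap("scene")
crop(t,395,170,60,60,8,"t8"); crop(c,380,200,60,80,7,"s8"); crop(s,260,120,110,120,5,"w8")
for q in ["stand_mouth","test_pen"]:
  for n,a in (("w",s),("t",t),("s",c)): print(q,n,[(np.round(r["xy"],1).tolist(),round(r["conf"],2)) for r in look_for(a,q)][:3])
print(s["obs"]["tool_pos"])
for n,a in (("w",s),("t",t),("s",c)): print(n,proj(a,[(.4908,-.2583,.07),(.4912,-.258,.1217)]))
E
```

```text
stand_mouth w [([312.1, 176.9], 0.71)]
stand_mouth t []
stand_mouth s [([408.1, 251.1], 0.9), ([320.8, 174.7], 0.31)]
test_pen w [([310.2, 255.0], 0.76)]
test_pen t []
test_pen s [([414.6, 206.5], 0.78), ([326.3, 197.5], 0.28)]
[ 0.49036177 -0.25742616  0.20931788]
w [[312.08243578 189.02303782]
 [312.42126359 201.74627659]]
t [[423.71873537 195.28586628]
 [428.13304267 190.96922453]]
s [[409.51435554 238.31419861]
 [411.44597676 222.4649058 ]]
```

View pics/t8.png

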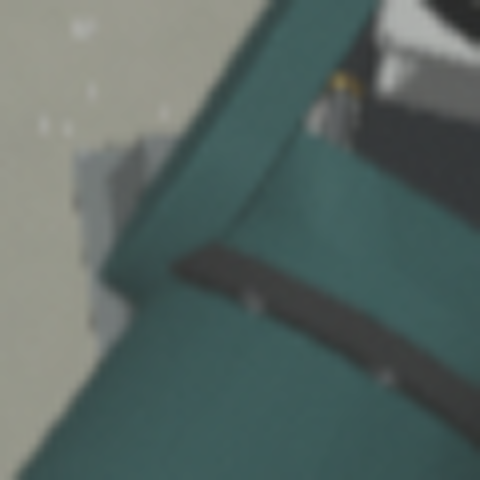

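View pics/s8.png

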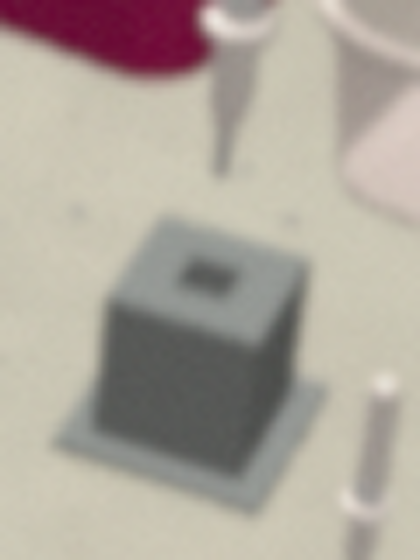

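View pics/w8.png

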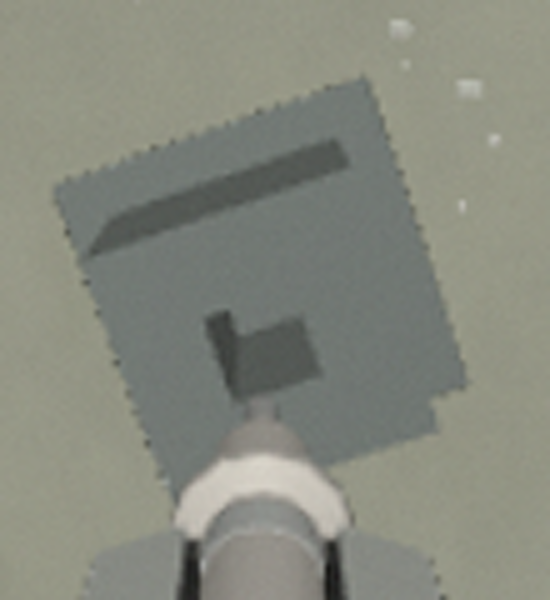

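Emit:
play_rows(rows=[{"x": -0.8,"y": -1.2,"z": 0.0,"twist": 0,"jaw": -1},{"x": -1.6,"y": -2.3,"z": 0.2,"twist": 0,"jaw": -1},{"x": -2.0,"y": -3.0,"z": 0.4,"twist": 0,"jaw": -1},{"x": -2.0,"y": -3.0,"z": 0.5,"twist": 0,"jaw": -1},{"x": -1.8,"y": -2.7,"z": 0.5,"twist": 0,"jaw": -1},{"x": -1.4,"y": -2.0,"z": 0.5,"twist": 0,"jaw": -1},{"x": -0.7,"y": -1.1,"z": 0.4,"twist": 0,"jaw": -1},{"x": 0,"y": 0,"z": 0,"twist": 0,"jaw": -1},{"x": 0,"y": 0,"z": 0,"twist": 0,"jaw": -1},{"x": 0,"y": 0,"z": 0,"twist": 0,"jaw": -1}])

```text
time: 10.1
tool_pos: [0.4286, -0.0853, 0.1858]
ee_rot: [3.141, -0.001, -0.246]
wrist_force: [-0.8, -0.4, -0.1]
width: 0.0154
```

```bash
python3 go.py .4279 -.0837 .185;  python3 - <<'E'
from h import *
s=snap("wrist"); c=snap("scene"); t=snap("top"); crop(t,300,160,100,75,6,"t9"); crop(c,300,160,100,90,6,"s9"); crop(s,240,150,140,100,5,"w9")
P=[(.4279,-.0837,.071),s["obs"]["tool_pos"]-[0,0,.0903]]
for n,a,o,f in (("w",s,(240,150),5),("s",c,(300,160),6)): print(n,(proj(a,P)-o)*f)
E
```

```text
t 10.1 tcp [ 0.4286 -0.0853  0.1858] rpy [ 3.141e+00 -1.000e-03 -2.460e-01] F [-0.78 -0.4  -0.09] w 0.0154
tool shift cm [-0.11 -0.14  0.08] rows>= 0.04695574839835064
w [[349.99681902 212.04794865]
 [355.46494043 252.20513996]]
s [[247.17927997 406.00940914]
 [252.53597642 362.8078576 ]]
```

View pics/s9.png

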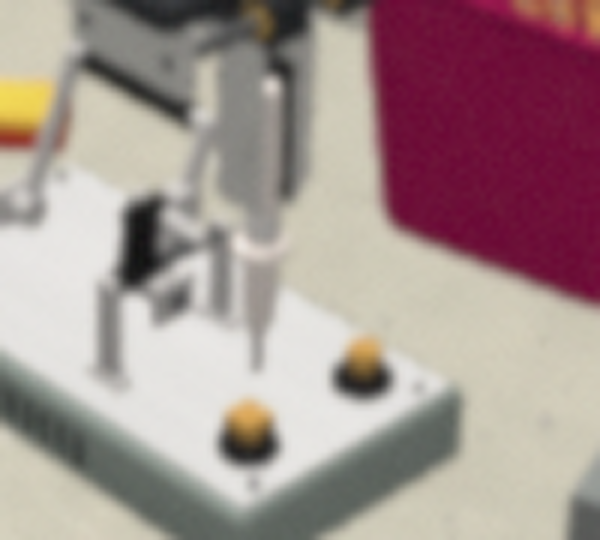

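View pics/w9.png

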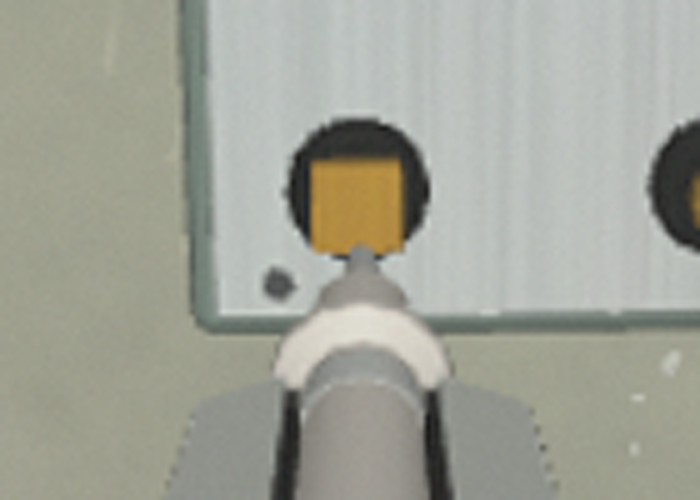

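View pics/t9.png

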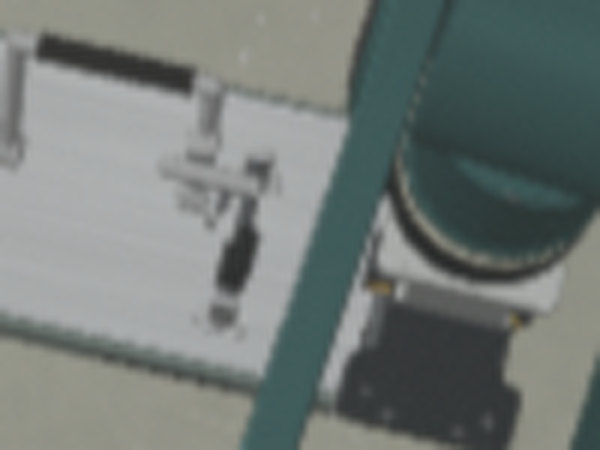

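Emit:
play_rows(rows=[{"x": -0.1,"y": -0.15,"z": 0.8,"twist": 0,"jaw": -1},{"x": 0,"y": 0,"z": 0.8,"twist": 0,"jaw": -1},{"x": 0,"y": 0,"z": 0.6,"twist": 0,"jaw": -1},{"x": 0,"y": 0,"z": 0.3,"twist": 0,"jaw": -1},{"x": 0,"y": 0,"z": 0.2,"twist": 0,"jaw": -1},{"x": 0,"y": 0,"z": 0,"twist": 0,"jaw": -1},{"x": 0,"y": 0,"z": 0,"twist": 0,"jaw": -1},{"x": 0,"y": 0,"z": 0,"twist": 0,"jaw": -1}])

```text
time: 10.92
tool_pos: [0.4271, -0.0826, 0.1588]
ee_rot: [3.141, 0.0, -0.245]
wrist_force: [-1.2, 0.5, 2.2]
width: 0.0154
```

```bash
python3 go.py .4279 -.0837 .158;  python3 - <<'E'
from h import *
s=snap("wrist"); c=snap("scene"); crop(c,310,190,70,60,8,"s10"); crop(s,240,150,140,100,5,"w10")
o=get_obs();print(o["tool_pos"],o["wrist_force"])
E
```

```text
t 10.92 tcp [ 0.4271 -0.0826  0.1588] rpy [ 3.141  0.    -0.245] F [-1.19  0.51  2.21] w 0.0154
tool shift cm [0.11 0.09 0.08] rows>= 0.03801855912797559
[ 0.42715605 -0.08256489  0.15874367] [-2.04404482 -0.29116918  2.20189896]
```

View pics/s10.png

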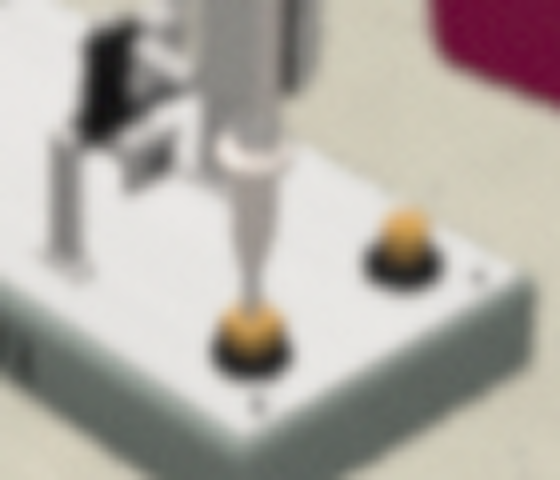

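View pics/w10.png

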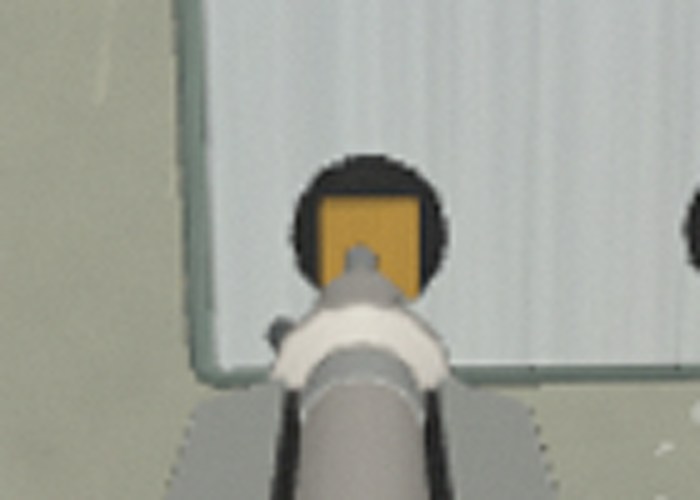

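The tip is in the middle of the square stud with about 2.2 N on it. I'll push slightly deeper to be sure, then lift.

Emit:
play_rows(rows=[{"x": 0,"y": 0,"z": 0.12,"twist": 0,"jaw": -1},{"x": 0,"y": 0,"z": 0,"twist": 0,"jaw": -1},{"x": 0,"y": 0,"z": 0,"twist": 0,"jaw": -1},{"x": 0,"y": 0,"z": 0,"twist": 0,"jaw": -1}])

```text
time: 11.35
tool_pos: [0.4273, -0.0826, 0.1574]
ee_rot: [-3.142, -0.0, -0.245]
wrist_force: [-1.5, 0.8, 2.3]
width: 0.0156
```

Emit:
play_rows(rows=[{"x": 0,"y": 0,"z": -1.5,"twist": 0,"jaw": -1},{"x": 0,"y": 0,"z": -1.3,"twist": 0,"jaw": -1}])

```text
time: 11.52
tool_pos: [0.4273, -0.0824, 0.1846]
ee_rot: [-3.141, 0.001, -0.245]
wrist_force: [-0.4, 0.2, -0.3]
width: 0.0152
```

```bash
python3 go.py .5018 -.1016 .182
```

```text
t 11.52 tcp [ 0.4273 -0.0824  0.1846] rpy [-3.141e+00  1.000e-03 -2.450e-01] F [-0.36  0.23 -0.34] w 0.0152
tool shift cm [7.69 0.06 0.25] rows>= 1.8460756817255706
```

Emit:
play_rows(rows=[{"x": 1.5,"y": 0,"z": 0,"twist": 0,"jaw": -1},{"x": 2.6,"y": 0,"z": 0,"twist": 0,"jaw": -1},{"x": 2.4,"y": 0,"z": 0,"twist": 0,"jaw": -1},{"x": 1.2,"y": 0.05,"z": 0,"twist": 0,"jaw": -1},{"x": 0,"y": 0,"z": 0,"twist": 0,"jaw": -1},{"x": 0,"y": 0,"z": 0,"twist": 0,"jaw": -1}])

```text
time: 12.02
tool_pos: [0.502, -0.1016, 0.1843]
ee_rot: [-3.141, 0.001, -0.245]
wrist_force: [-0.2, 0.4, -1.4]
width: 0.0156
```

```bash
python3 go.py .5018 -.1016 .1575;  python3 - <<'E'
from h import *
s=snap("wrist"); c=snap("scene"); crop(c,310,190,70,60,8,"s11"); crop(s,240,150,140,100,5,"w11")
o=get_obs();print(o["tool_pos"],o["wrist_force"])
E
```

```text
t 12.02 tcp [ 0.502  -0.1016  0.1843] rpy [-3.141e+00  1.000e-03 -2.450e-01] F [-0.17  0.41 -1.44] w 0.0156
tool shift cm [-0.02  0.    2.68] rows>= 0.6420139834527222
[ 0.50136141 -0.10143355  0.18487179] [ 0.53959417  0.19961294 -0.66640906]
```

View pics/w11.png

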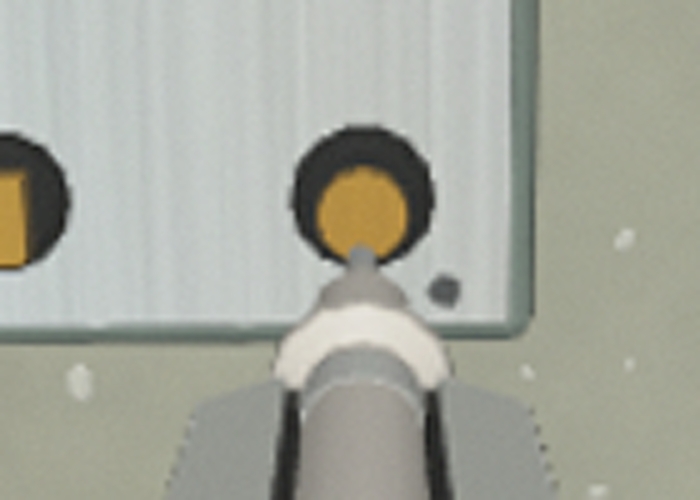

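The tip is lined up with the round stud: the stud is at crop (362,210) and the tip at (361,247), the same layout as over the square one. Press.

Emit:
play_rows(rows=[{"x": 0,"y": 0,"z": 0.8,"twist": 0,"jaw": -1},{"x": 0,"y": 0,"z": 0.8,"twist": 0,"jaw": -1},{"x": 0,"y": 0,"z": 0.6,"twist": 0,"jaw": -1},{"x": 0,"y": 0,"z": 0.3,"twist": 0,"jaw": -1},{"x": 0,"y": 0,"z": 0.2,"twist": 0,"jaw": -1},{"x": 0,"y": 0,"z": 0.05,"twist": 0,"jaw": -1},{"x": 0,"y": 0,"z": 0,"twist": 0,"jaw": -1},{"x": 0,"y": 0,"z": 0,"twist": 0,"jaw": -1}])

```text
time: 12.78
tool_pos: [0.5017, -0.1017, 0.1582]
ee_rot: [-3.141, 0.0, -0.245]
wrist_force: [-2.1, 0.0, 3.1]
width: 0.0155
```

```bash
python3 go.py .5018 -.1016 .157;  python3 - <<'E'
from h import *
s=snap("wrist"); c=snap("scene"); crop(c,310,190,70,60,8,"s12"); crop(s,240,150,140,100,5,"w12")
o=get_obs();print(o["tool_pos"],o["wrist_force"])
E
```

```text
t 12.78 tcp [ 0.5017 -0.1017  0.1582] rpy [-3.141  0.    -0.245] F [-2.1   0.04  3.1 ] w 0.0155
tool shift cm [ 0.   -0.01  0.12] rows>= 0.02801998083343646
[ 0.50187059 -0.10173026  0.15814016] [-1.33104637  0.86496311  2.99262051]
```

View pics/s12.png

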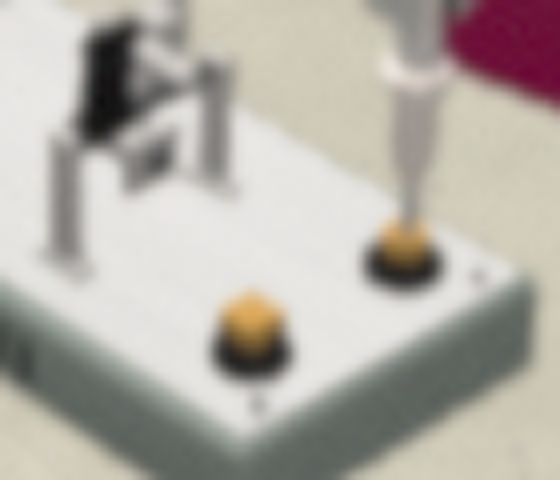

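Emit:
play_rows(rows=[{"x": 0,"y": 0,"z": 0.1,"twist": 0,"jaw": -1},{"x": 0,"y": 0,"z": 0,"twist": 0,"jaw": -1},{"x": 0,"y": 0,"z": 0,"twist": 0,"jaw": -1},{"x": 0,"y": 0,"z": -1.0,"twist": 0,"jaw": -1},{"x": 0,"y": 0,"z": -2.0,"twist": 0,"jaw": -1},{"x": 0,"y": 0,"z": -1.6,"twist": 0,"jaw": -1},{"x": 0,"y": 0,"z": 0,"twist": 0,"jaw": -1}])

```text
time: 13.47
tool_pos: [0.5042, -0.1025, 0.2069]
ee_rot: [3.141, -0.008, -0.245]
wrist_force: [0.6, 0.6, -0.5]
width: 0.0154
```

```bash
python3 go.py .4907 -.2577 .203 -.245
```

```text
t 13.47 tcp [ 0.5042 -0.1025  0.2069] rpy [ 3.141 -0.008 -0.245] F [ 0.57  0.57 -0.54] w 0.0154
tool shift cm [ 2.45 15.39  0.42] rows>= 3.737652603636877
twist -1.2309683061206833e-05
```

Emit:
play_rows(rows=[{"x": 0.2,"y": 1.4,"z": 0,"twist": 0,"jaw": -1},{"x": 0.4,"y": 2.6,"z": 0,"twist": 0,"jaw": -1},{"x": 0.5,"y": 3.2,"z": 0,"twist": 0,"jaw": -1},{"x": 0.5,"y": 3.2,"z": 0,"twist": 0,"jaw": -1},{"x": 0.5,"y": 2.8,"z": 0,"twist": 0,"jaw": -1},{"x": 0.3,"y": 1.5,"z": 0,"twist": 0,"jaw": -1},{"x": 0,"y": 0.6,"z": 0,"twist": 0,"jaw": -1},{"x": 0,"y": 0,"z": 0,"twist": 0,"jaw": -1},{"x": 0,"y": 0,"z": 0,"twist": 0,"jaw": -1},{"x": 0,"y": 0,"z": 0,"twist": 0,"jaw": -1}])

```text
time: 14.3
tool_pos: [0.4884, -0.2546, 0.2028]
ee_rot: [-3.141, -0.0, -0.243]
wrist_force: [0.4, 0.1, -1.0]
width: 0.0156
```

```bash
python3 go.py .4907 -.2577 .203 -.245; python3 - <<'E'
from h import *
s=snap("wrist");  crop(s,240,120,140,120,5,"w13")
c=snap("scene"); crop(c,380,190,60,80,7,"s13")
o=get_obs();print(o["tool_pos"],o["wrist_force"])
E
```

```text
t 14.3 tcp [ 0.4884 -0.2546  0.2028] rpy [-3.141 -0.    -0.243] F [ 0.42  0.12 -1.  ] w 0.0156
tool shift cm [ 0.3   0.25 -0.02] rows>= 0.09307243294628828
twist 0.0015352387271857504
[ 0.48844275 -0.25465822  0.202985  ] [ 0.21492241 -0.52404872 -0.68617514]
```

View pics/w13.png

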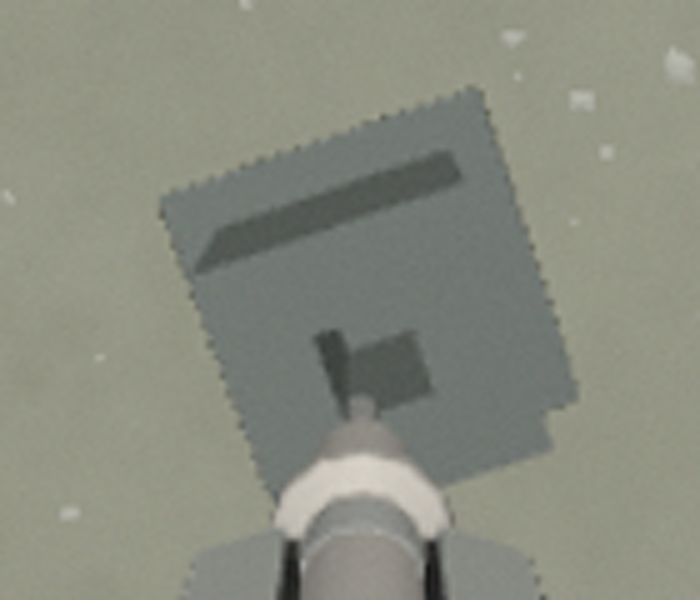

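View pics/s13.png

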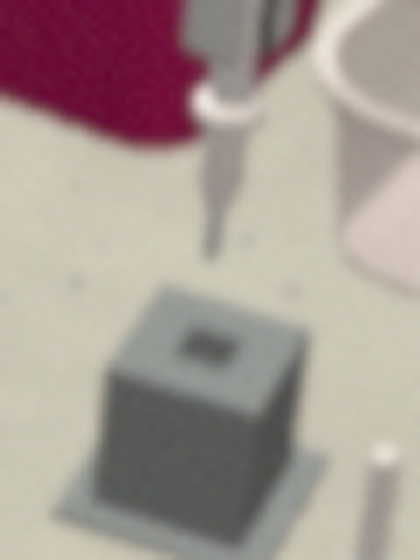

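Emit:
play_rows(rows=[{"x": 0.3,"y": 0.28,"z": 0,"twist": 0,"jaw": -1},{"x": 0,"y": 0,"z": 0.5,"twist": 0,"jaw": -1},{"x": 0,"y": 0,"z": 1.0,"twist": 0,"jaw": -1},{"x": 0,"y": 0,"z": 0.8,"twist": 0,"jaw": -1},{"x": 0,"y": 0,"z": 0,"twist": 0,"jaw": -1},{"x": 0,"y": 0,"z": 0,"twist": 0,"jaw": -1}])

```text
time: 14.9
tool_pos: [0.4896, -0.259, 0.1782]
ee_rot: [-3.141, 0.003, -0.245]
wrist_force: [0.3, 0.2, -0.5]
width: 0.0156
```

```bash
python3 go.py .4907 -.2577 .0955 -.245; python3 - <<'E'
from h import *
s=snap("wrist");  crop(s,240,120,140,120,5,"w14")
c=snap("scene"); crop(c,380,190,60,80,7,"s14")
o=get_obs();print(o["tool_pos"],o["wrist_force"])
E
```

```text
t 14.9 tcp [ 0.4896 -0.259   0.1782] rpy [-3.141e+00  3.000e-03 -2.450e-01] F [ 0.34  0.24 -0.47] w 0.0156
tool shift cm [ 0.1  -0.14  8.27] rows>= 1.9834664525872125
twist 2.1568580524822245e-05
[ 0.49027089 -0.2594205   0.17965938] [ 1.1111569  -0.57335982 -0.7516185 ]
```

View pics/w14.png

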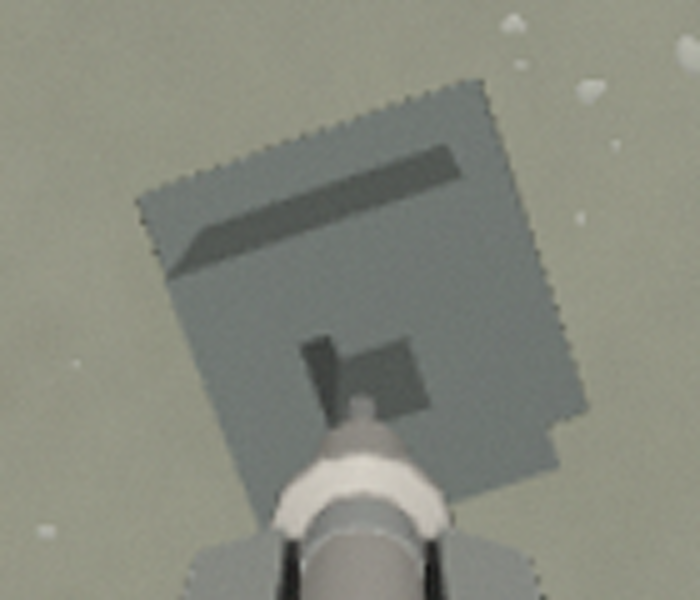

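View pics/s14.png

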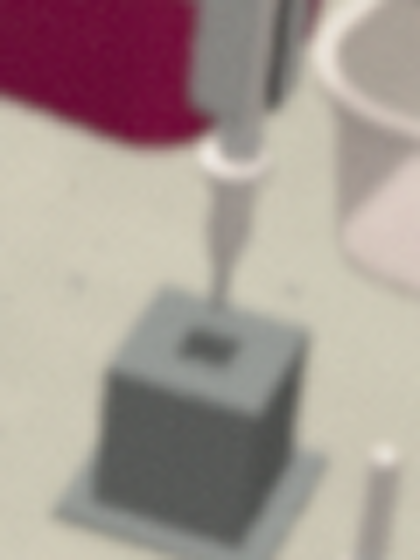

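```bash
python3 - <<'E'
from h import *
s=snap("wrist"); s["obs"]["tool_pos"]; crop(s,240,120,140,120,5,"w15")
print(s["obs"]["tool_pos"],s["obs"]["ee_rot"])
print((proj(s,[(.4908,-.2583,.07),s["obs"]["tool_pos"]-[0,0,.0903]])-[240,120])*5)
E
python3 go.py .4907 -.2577 .0955 -.245
```

```text
[ 0.49027089 -0.2594205   0.17965938] [-3.14140740e+00  1.60005285e-04 -2.45071843e-01]
[[357.44718253 369.97154665]
 [356.04799664 402.63092809]]
t 15.05 tcp [ 0.4904 -0.2595  0.18  ] rpy [ 3.142 -0.    -0.245] F [-0.67 -0.52 -0.5 ] w 0.0157
tool shift cm [-0.02 -0.19  8.45] rows>= 2.027188478262163
twist -8.301570863300523e-05
```

View pics/w15.png

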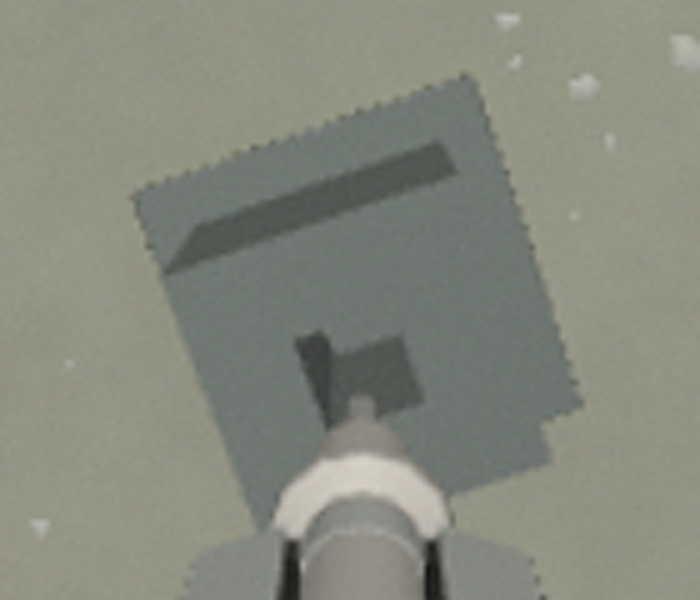

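Emit:
play_rows(rows=[{"x": 0,"y": -0.12,"z": 1.0,"twist": 0,"jaw": -1},{"x": 0,"y": 0,"z": 1.5,"twist": 0,"jaw": -1},{"x": 0,"y": 0,"z": 1.5,"twist": 0,"jaw": -1},{"x": 0,"y": 0,"z": 1.0,"twist": 0,"jaw": -1},{"x": 0,"y": 0,"z": 0,"twist": 0,"jaw": -1},{"x": 0,"y": 0,"z": 0,"twist": 0,"jaw": -1}])

```text
time: 15.55
tool_pos: [0.4902, -0.258, 0.129]
ee_rot: [-3.141, 0.001, -0.245]
wrist_force: [0.3, 0.4, 0.4]
width: 0.0157
```

```bash
python3 go.py .4905 -.258 .0955 -.245
```

```text
t 15.55 tcp [ 0.4902 -0.258   0.129 ] rpy [-3.141e+00  1.000e-03 -2.450e-01] F [0.3  0.4  0.41] w 0.0157
tool shift cm [ 0.03 -0.    3.35] rows>= 0.8040744062479778
twist -2.780966761639636e-05
```

Emit:
play_rows(rows=[{"x": 0.03,"y": 0,"z": 1.0,"twist": 0,"jaw": -1},{"x": 0,"y": 0,"z": 1.0,"twist": 0,"jaw": -1},{"x": 0,"y": 0,"z": 0.7,"twist": 0,"jaw": -1},{"x": 0,"y": 0,"z": 0.3,"twist": 0,"jaw": -1},{"x": 0,"y": 0,"z": 0,"twist": 0,"jaw": -1},{"x": 0,"y": 0,"z": 0,"twist": 0,"jaw": -1}])

```text
time: 16.05
tool_pos: [0.4908, -0.2583, 0.0995]
ee_rot: [-3.141, 0.0, -0.245]
wrist_force: [0.6, 0.3, -0.1]
width: 0.0156
```

```bash
python3 go.py .4905 -.258 .0955 -.245; python3 - <<'E'
from h import *
s=snap("wrist");  crop(s,240,120,140,120,5,"w16")
c=snap("scene"); crop(c,370,180,70,80,7,"s16")
o=get_obs();print(o["tool_pos"],o["wrist_force"])
E
```

```text
t 16.05 tcp [ 0.4908 -0.2583  0.0995] rpy [-3.141  0.    -0.245] F [ 0.64  0.27 -0.12] w 0.0156
tool shift cm [-0.04 -0.02  0.4 ] rows>= 0.09617016158278305
twist -5.130404300390801e-06
[ 0.4911939  -0.25854657  0.10022114] [ 0.70681197 -0.67488302 -0.45178123]
```

View pics/s16.png

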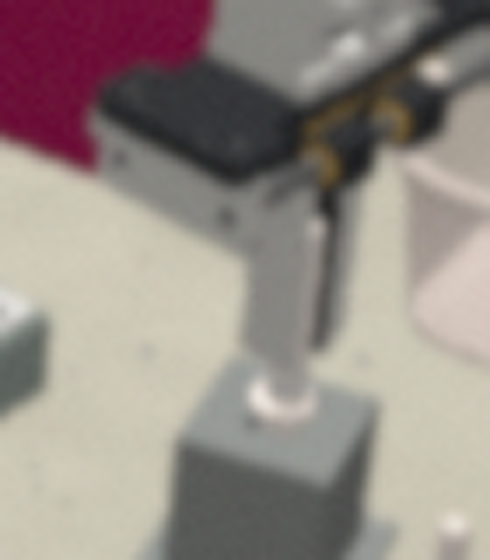

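Emit:
play_rows(rows=[{"x": 0,"y": 0,"z": 0.25,"twist": 0,"jaw": -1},{"x": 0,"y": 0,"z": 0.15,"twist": 0,"jaw": -1},{"x": 0,"y": 0,"z": 0,"twist": 0,"jaw": -1},{"x": 0,"y": 0,"z": 0,"twist": 0,"jaw": -1}])

```text
time: 16.48
tool_pos: [0.4908, -0.2583, 0.0957]
ee_rot: [-3.141, 0.0, -0.245]
wrist_force: [0.0, -0.2, -1.0]
width: 0.0156
```

```bash
python3 go.py .4905 -.258 .0955 -.245
```

```text
t 16.48 tcp [ 0.4908 -0.2583  0.0957] rpy [-3.141  0.    -0.245] F [ 0.05 -0.24 -1.01] w 0.0156
tool shift cm [-0.04 -0.02  0.02] rows>= 0.011064708756117661
twist 3.06135667881291e-05
```

Emit:
play_rows(rows=[{"x": 0,"y": 0,"z": 0.1,"twist": 0,"jaw": -1},{"x": 0,"y": 0,"z": 0,"twist": 0,"jaw": -1},{"x": 0,"y": 0,"z": 0,"twist": 0,"jaw": -0.5},{"x": 0,"y": 0,"z": 0,"twist": 0,"jaw": 0},{"x": 0,"y": 0,"z": 0,"twist": 0,"jaw": 0},{"x": 0,"y": 0,"z": 0,"twist": 0,"jaw": 0},{"x": 0,"y": 0,"z": 0,"twist": 0,"jaw": 0},{"x": 0,"y": 0,"z": 0,"twist": 0,"jaw": 0}])

```text
time: 17.15
tool_pos: [0.4909, -0.2583, 0.0947]
ee_rot: [-3.141, 0.0, -0.245]
wrist_force: [-0.4, -0.4, -0.4]
width: 0.0468
```

```bash
python3 go.py .4905 -.258 .0955 -.245; python3 - <<'E'
from h import *
s=snap("wrist","w17")
c=snap("scene"); crop(c,370,180,70,80,7,"s17")
print(proj(s,[(.4908,-.2583,.155),(.4908,-.2583,.077)]))
E
```

```text
t 17.15 tcp [ 0.4909 -0.2583  0.0947] rpy [-3.141  0.    -0.245] F [-0.43 -0.43 -0.42] w 0.0468
tool shift cm [-0.05 -0.02 -0.08] rows>= 0.023238969242181343
twist 2.648617673306486e-05
[[310.55753875 289.89809574]
 [310.92522076 228.8333731 ]]
```

View pics/s17.png

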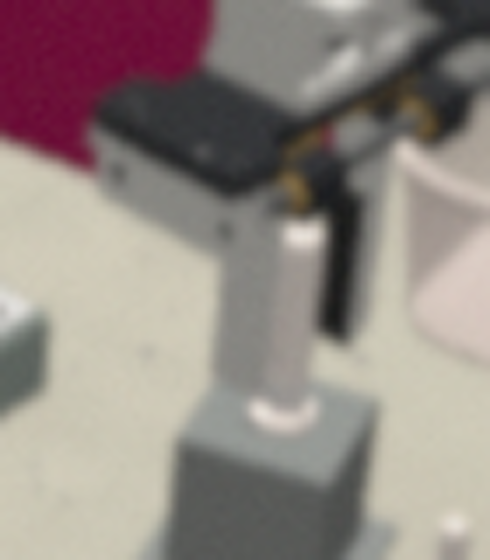

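View pics/w17.png

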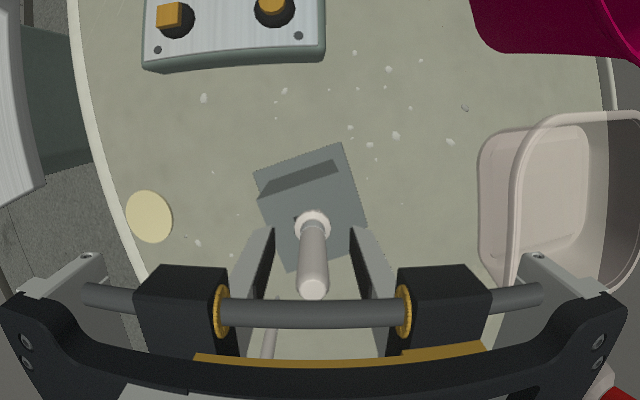

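The pen is home: its collar is flush on the block at crop (283,410) and the pen is upright between the open fingers. Retracting up.

Emit:
play_rows(rows=[{"x": 0,"y": 0,"z": -1.0,"twist": 0,"jaw": 0.1},{"x": 0,"y": 0,"z": -2,"twist": 0,"jaw": 0.1},{"x": 0,"y": 0,"z": -2,"twist": 0,"jaw": 0.1},{"x": 0,"y": 0,"z": -2,"twist": 0,"jaw": 0.1},{"x": 0,"y": 0,"z": -2,"twist": 0,"jaw": 0},{"x": 0,"y": 0,"z": -2,"twist": 0,"jaw": 0},{"x": 0,"y": 0,"z": -1.5,"twist": 0,"jaw": 0},{"x": 0,"y": 0,"z": 0,"twist": 0,"jaw": 0}])

```text
time: 17.92
tool_pos: [0.4925, -0.2594, 0.2251]
ee_rot: [3.139, -0.008, -0.245]
wrist_force: [0.3, -0.8, 0.1]
width: 0.0469
```

```bash
cat > u.py <<'E'
from h import *
from go import plan
p=np.array([0.48955,0.00939,-0.23777])
def w(P): return Rn.from_euler('z',p[2]).apply(np.array(P)/1000.)+[p[0],p[1],0]
def unit(P): return Rn.from_euler('z',-p[2]).apply(np.array(P)-[p[0],p[1],0])*1000
E
python3 - <<'E'
from u import *
plan(w((-30,-85,200)),p[2]); s=snap("wrist","w18"); c=snap("scene"); crop(c,370,180,70,80,7,"s18")
E
```

```text
t 17.92 tcp [ 0.4925 -0.2594  0.2251] rpy [ 3.139 -0.008 -0.245] F [ 0.35 -0.79  0.12] w 0.0469
tool shift cm [ -9.77 -17.49   2.38] rows>= 4.837791473290865
twist -0.00724195205061931
```

View pics/s18.png

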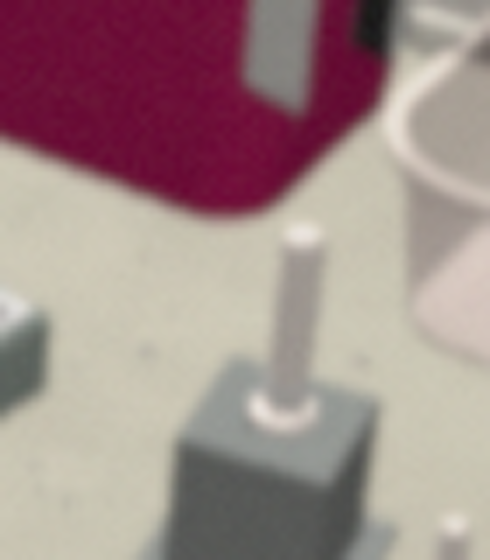

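View pics/w18.png

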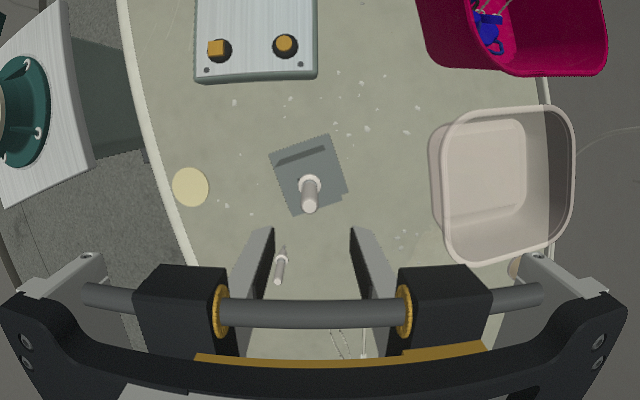

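Emit:
play_rows(rows=[{"x": -0.8,"y": -1.4,"z": 0,"twist": 0,"jaw": -1},{"x": -1.6,"y": -2.8,"z": 0.2,"twist": 0,"jaw": -1},{"x": -1.8,"y": -3.2,"z": 0.4,"twist": 0,"jaw": -1},{"x": -1.8,"y": -3.2,"z": 0.4,"twist": 0,"jaw": -1},{"x": -1.7,"y": -3.1,"z": 0.4,"twist": 0,"jaw": -1},{"x": -1.3,"y": -2.4,"z": 0.4,"twist": 0,"jaw": -1},{"x": -0.7,"y": -1.4,"z": 0.4,"twist": 0,"jaw": -1},{"x": 0,"y": 0,"z": 0,"twist": 0,"jaw": -1},{"x": 0,"y": 0,"z": 0,"twist": 0,"jaw": -1},{"x": 0,"y": 0,"z": 0,"twist": 0,"jaw": -1}])

```text
time: 18.85
tool_pos: [0.4391, -0.0656, 0.1971]
ee_rot: [3.141, 0.001, -0.245]
wrist_force: [0.3, -0.5, -0.1]
width: 0.0002
```

```bash
python3 - <<'E'
from u import *
plan(w((-27,8,200)),p[2]); s=snap("wrist","w19"); crop(s,200,60,200,160,4,"w19c"); c=snap("scene"); crop(c,270,150,110,100,6,"s19")
P=[w((-30,-21,145)),w((-30,-21,102)),w((43,55,140)),w((43,17,140)),w((-38,-105,71)),w((-48,-21,108))]
for n,a,o,f in (("w",s,(200,60),4),("s",c,(270,150),6)): print(n,np.round((proj(a,P)-o)*f))
print(unit(s["obs"]["tool_pos"]))
E
```

```text
t 18.85 tcp [ 0.4391 -0.0656  0.1971] rpy [ 3.141e+00  1.000e-03 -2.450e-01] F [ 0.31 -0.52 -0.09] w 0.0002
tool shift cm [ 0.36 -9.28 -0.3 ] rows>= 2.2290108644714284
twist -0.007573222172680777
w [[449. 284.]
 [449. 275.]
 [822. -91.]
 [826.  95.]
 [420. 601.]
 [365. 277.]]
s [[316. 249.]
 [315. 327.]
 [320. 142.]
 [373. 172.]
 [427. 466.]
 [287. 330.]]
[-31.35005132 -84.80182073 197.07498465]
```

View pics/w19c.png

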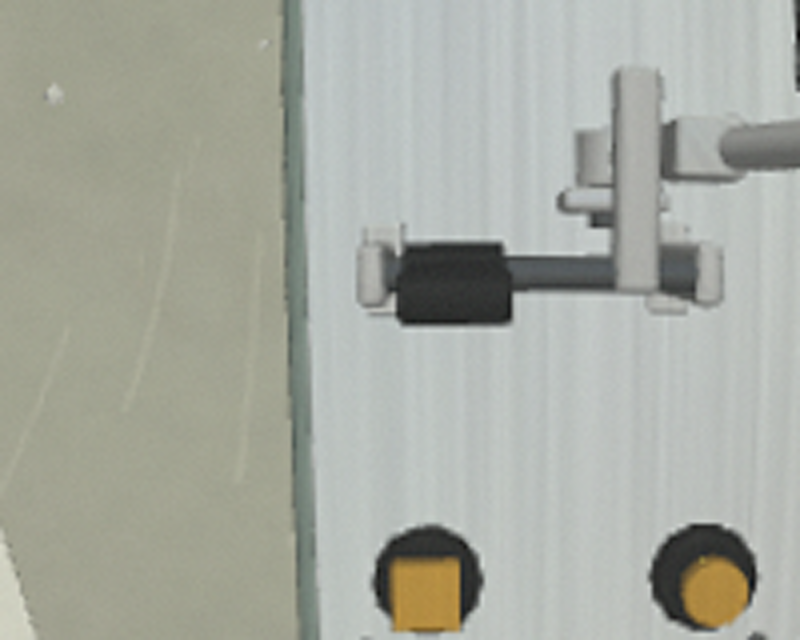

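View pics/s19.png

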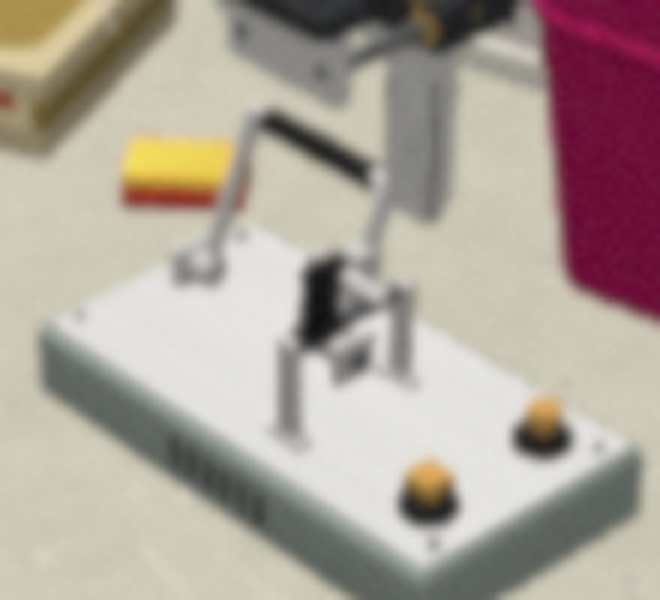

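View pics/w19.png

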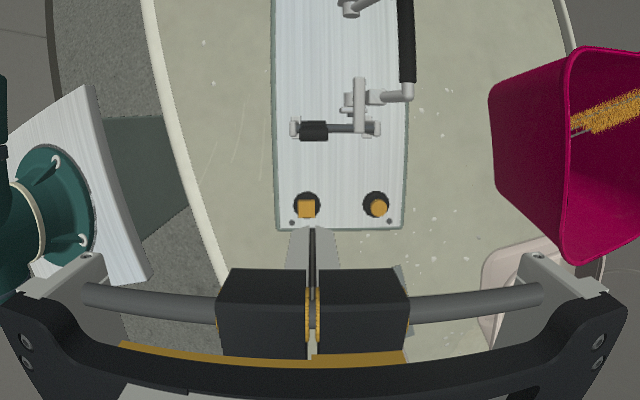

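Emit:
play_rows(rows=[{"x": 0.1,"y": -1.3,"z": 0,"twist": 0,"jaw": -1},{"x": 0.2,"y": -2.5,"z": 0,"twist": 0,"jaw": -1},{"x": 0.2,"y": -2.8,"z": 0,"twist": 0,"jaw": -1},{"x": 0.1,"y": -2.0,"z": 0,"twist": 0,"jaw": -1},{"x": 0,"y": -0.7,"z": 0,"twist": 0,"jaw": -1},{"x": 0,"y": 0,"z": 0,"twist": 0,"jaw": -1},{"x": 0,"y": 0,"z": 0,"twist": 0,"jaw": -1}])

```text
time: 19.53
tool_pos: [0.4677, 0.0228, 0.1976]
ee_rot: [3.141, 0.0, -0.245]
wrist_force: [-0.2, -0.1, -0.2]
width: 0.0006
```

```bash
python3 - <<'E'
from u import *
plan(w((-25,8,131)),p[2]); c=snap("scene"); crop(c,270,150,110,100,6,"s20")
print(unit(get_obs()["tool_pos"]))
E
```

```text
t 19.53 tcp [0.4677 0.0228 0.1976] rpy [ 3.141  0.    -0.245] F [-0.23 -0.1  -0.16] w 0.0006
tool shift cm [-0.06 -0.02  6.66] rows>= 1.5973928278875185
twist -0.007683469664344439
[-24.43747842   7.6212602  197.66789448]
```

View pics/s20.png

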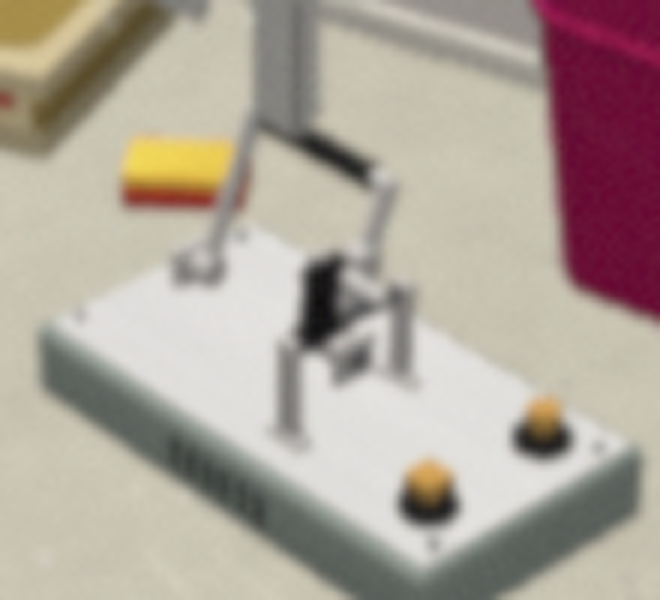

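Emit:
play_rows(rows=[{"x": 0,"y": 0,"z": 1.2,"twist": 0,"jaw": -1},{"x": 0,"y": 0,"z": 1.8,"twist": 0,"jaw": -1},{"x": 0,"y": 0,"z": 1.8,"twist": 0,"jaw": -1},{"x": 0,"y": 0,"z": 1.3,"twist": 0,"jaw": -1},{"x": 0,"y": 0,"z": 0.6,"twist": 0,"jaw": -1},{"x": 0,"y": 0,"z": 0,"twist": 0,"jaw": -1},{"x": 0,"y": 0,"z": 0,"twist": 0,"jaw": -1}])

```text
time: 20.17
tool_pos: [0.4674, 0.0232, 0.1306]
ee_rot: [3.141, 0.0, -0.246]
wrist_force: [0.7, 0.6, -0.6]
width: 0.0008
```

```bash
python3 - <<'E'
from u import *
plan(w((-25,-9,130)),p[2]); c=snap("scene"); crop(c,270,150,110,100,6,"s21")
print(unit(get_obs()["tool_pos"]))
E
```

```text
t 20.17 tcp [0.4674 0.0232 0.1306] rpy [ 3.141  0.    -0.246] F [ 0.71  0.62 -0.61] w 0.0008
tool shift cm [-0.01  1.72  0.06] rows>= 0.41239313057219
twist -0.008155896493738074
[-24.25257084   8.41982255 131.37603126]
```

Emit:
play_rows(rows=[{"x": 0,"y": 0.7,"z": 0,"twist": 0,"jaw": -1},{"x": 0,"y": 0.7,"z": 0,"twist": 0,"jaw": -1},{"x": 0,"y": 0.5,"z": 0.1,"twist": 0,"jaw": -1},{"x": 0,"y": 0.6,"z": 0.05,"twist": 0,"jaw": -1},{"x": 0,"y": 0.6,"z": 0.1,"twist": 0,"jaw": -1}])

```text
time: 20.63
tool_pos: [0.4605, -0.0065, 0.1287]
ee_rot: [-3.14, -0.002, -0.245]
wrist_force: [1.0, 2.2, -0.7]
width: 0.0003
```

```bash
python3 - <<'E'
from u import *
plan(w((-25,-34.5,120.5)),p[2]); print(unit(get_obs()["tool_pos"]))
E
```

```text
t 20.63 tcp [ 0.4605 -0.0065  0.1287] rpy [-3.14e+00 -2.00e-03 -2.45e-01] F [ 1.05  2.17 -0.69] w 0.0003
tool shift cm [-0.05  1.22  0.82] rows>= 0.3538771970030392
twist -0.007228060615513093
[-24.44427088 -22.27287246 128.7430635 ]
```

Emit:
play_rows(rows=[{"x": 0,"y": 0.4,"z": 0.15,"twist": 0,"jaw": -1},{"x": 0,"y": 0.4,"z": 0.3,"twist": 0,"jaw": -1},{"x": 0,"y": 0.4,"z": 0.35,"twist": 0,"jaw": -1},{"x": 0,"y": 0.3,"z": 0.4,"twist": 0,"jaw": -1},{"x": 0,"y": 0.25,"z": 0.4,"twist": 0,"jaw": -1}])

```text
time: 21.05
tool_pos: [0.4558, -0.0238, 0.112]
ee_rot: [3.141, -0.0, -0.245]
wrist_force: [0.3, 0.7, 0.8]
width: 0.0004
```

```bash
python3 - <<'E'
from u import *
plan(w((-25,-44,111)),p[2]); print(unit(get_obs()["tool_pos"]))
E
```

```text
t 21.05 tcp [ 0.4558 -0.0238  0.112 ] rpy [ 3.141 -0.    -0.245] F [0.32 0.67 0.81] w 0.0004
tool shift cm [0.01 0.38 0.1 ] rows>= 0.09376322479626316
twist -0.007431350170438861
[-25.0266439  -40.21032736 111.96187131]
```

Emit:
play_rows(rows=[{"x": 0,"y": 0.4,"z": 0.1,"twist": 0,"jaw": -1},{"x": 0,"y": 0.2,"z": 0.1,"twist": 0,"jaw": -1},{"x": 0,"y": 0,"z": 0,"twist": 0,"jaw": -1}])

```text
time: 21.3
tool_pos: [0.4538, -0.0293, 0.1097]
ee_rot: [3.142, 0.002, -0.245]
wrist_force: [0.5, 2.3, 1.1]
width: 0.0003
```

```bash
python3 - <<'E'
from u import *
plan(w((-25,-50,111)),p[2]); print(unit(get_obs()["tool_pos"]))
E
```

```text
t 21.3 tcp [ 0.4538 -0.0293  0.1097] rpy [ 3.142e+00  2.000e-03 -2.450e-01] F [0.53 2.33 1.09] w 0.0003
tool shift cm [ 0.07  0.4  -0.13] rows>= 0.10204878232441397
twist -0.007382255644377916
[-25.63432801 -46.00792877 109.66969339]
```

Emit:
play_rows(rows=[{"x": 0,"y": 0.3,"z": 0.1,"twist": 0,"jaw": -1},{"x": 0,"y": 0.1,"z": 0.1,"twist": 0,"jaw": -1},{"x": 0,"y": 0,"z": 0,"twist": 0,"jaw": -1}])

```text
time: 21.55
tool_pos: [0.4539, -0.032, 0.1096]
ee_rot: [-3.139, -0.001, -0.245]
wrist_force: [-0.6, 7.2, 6.8]
width: 0.0005
```

```bash
python3 - <<'E'
from u import *
plan(w((-25,-50,111)),p[2]); print(unit(get_obs()["tool_pos"]))
E
```

```text
t 21.55 tcp [ 0.4539 -0.032   0.1096] rpy [-3.139e+00 -1.000e-03 -2.450e-01] F [-0.62  7.2   6.78] w 0.0005
tool shift cm [-0.01  0.14 -0.14] rows>= 0.046975083056518256
twist -0.006810963595899305
[-24.90787161 -48.59441349 109.63875968]
```

Emit:
play_rows(rows=[{"x": 0,"y": 0,"z": -0.5,"twist": 0,"jaw": -1},{"x": 0,"y": 0,"z": -1.5,"twist": 0,"jaw": -1},{"x": 0,"y": 0,"z": -2.5,"twist": 0,"jaw": -1},{"x": 0,"y": 0,"z": -2.5,"twist": 0,"jaw": -1},{"x": 0,"y": 0,"z": -2.0,"twist": 0,"jaw": -0.5},{"x": 0,"y": 0,"z": 0,"twist": 0,"jaw": 0}])

```text
time: 22.05
tool_pos: [0.4555, -0.0345, 0.2031]
ee_rot: [3.14, -0.009, -0.246]
wrist_force: [1.4, -0.6, 0.7]
width: 0.0107
```

```bash
python3 - <<'E'
from u import *
plan(w((43,55,200)),p[2]); s=snap("scene","s22"); t=snap("top"); wr=snap("wrist","w22")
P=[w((-30,-21,139)),w((-30,-57,105)),w((43,55,140))]
for n,a in (("s",s),("t",t),("w",wr)):
    print(n,np.round(proj(a,P)).tolist())
    for q in ["catch_tab","lever_bar"]: print(q,[(np.round(r["xy"],1).tolist(),round(r["conf"],2)) for r in look_for(a,q)][:3])
# intensities along the catch
for n,a in (("s",s),("t",t)):
    for th in (0.,.3,.6,.9,1.2,1.5):
        L=[w((-30,-21-r*np.sin(th),102+r*np.cos(th))) for r in (15,22,29,36)]
        print(n,th,[int(a["image"][int(round(v)),int(round(u))].mean()) for u,v in proj(a,L)])
E
```

```text
t 22.05 tcp [ 0.4555 -0.0345  0.2031] rpy [ 3.14  -0.009 -0.246] F [ 1.39 -0.6   0.72] w 0.0107
tool shift cm [  6.49 -10.62   0.35] rows>= 2.985419424191543
twist -0.007854031838625125
s [[323.0, 193.0], [331.0, 209.0], [323.0, 174.0]]
catch_tab [([331.6, 201.8], 0.45)]
lever_bar [([309.9, 183.1], 0.7)]
t [[339.0, 201.0], [351.0, 207.0], [319.0, 171.0]]
catch_tab [([204.5, 195.3], 0.62)]
lever_bar [([309.1, 172.6], 0.55)]
w [[304.0, 175.0], [305.0, 206.0], [398.0, 79.0]]
catch_tab [([307.0, 173.4], 0.66), ([300.5, 236.6], 0.19)]
lever_bar [([392.0, 79.6], 0.83), ([306.7, 237.6], 0.51), ([333.7, 124.1], 0.43)]
s 0.0 [222, 227, 227, 216]
s 0.3 [194, 226, 224, 220]
s 0.6 [131, 166, 168, 148]
s 0.9 [71, 78, 94, 128]
s 1.2 [36, 100, 141, 135]
s 1.5 [33, 41, 35, 29]
t 0.0 [72, 72, 64, 58]
t 0.3 [92, 74, 58, 55]
t 0.6 [58, 56, 56, 55]
t 0.9 [56, 55, 56, 55]
t 1.2 [57, 57, 56, 56]
t 1.5 [56, 55, 56, 55]
```

The scene pixels are now dark only along the catch's 1.5 rad line, so the catch is flipped. Next, the lever.

Emit:
play_rows(rows=[{"x": 0.7,"y": -1.1,"z": 0,"twist": 0,"jaw": 0},{"x": 1.3,"y": -2.1,"z": 0,"twist": 0,"jaw": 0},{"x": 1.5,"y": -2.5,"z": 0,"twist": 0,"jaw": 0},{"x": 1.4,"y": -2.3,"z": 0,"twist": 0,"jaw": 0},{"x": 1.0,"y": -1.7,"z": 0.1,"twist": 0,"jaw": 0},{"x": 0.6,"y": -0.9,"z": 0,"twist": 0,"jaw": 0},{"x": 0,"y": 0,"z": 0,"twist": 0,"jaw": 0},{"x": 0,"y": 0,"z": 0,"twist": 0,"jaw": 0},{"x": 0,"y": 0,"z": 0,"twist": 0,"jaw": 0}])

```text
time: 23.25
tool_pos: [0.5418, 0.0536, 0.1972]
ee_rot: [3.141, 0.0, -0.245]
wrist_force: [0.4, -1.0, 0.9]
width: 0.0468
```

```bash
python3 - <<'E'
from u import *
plan(w((43,55,121)),p[2]); print(unit(get_obs()["tool_pos"]))
s=snap("scene","s23"); t=snap("top","t23")
for n,a in (("s",s),("t",t)):
    print(n,np.round(proj(a,[w((43,55,140)),w((43,93,140)),w((43,17,140))]),1).tolist())
    print([(np.round(r["xy"],1).tolist(),round(r["conf"],2)) for r in look_for(a,"lever_bar")][:3])
E
```

```text
t 23.25 tcp [0.5418 0.0536 0.1972] rpy [ 3.141  0.    -0.245] F [ 0.44 -1.03  0.93] w 0.0468
tool shift cm [0.27 0.02 7.62] rows>= 1.8294764350312802
twist -0.007710949781956328
[ 40.35174786  55.23974492 197.2428117 ]
s [[323.3, 173.7], [314.6, 168.9], [332.2, 178.6]]
[([310.2, 181.5], 0.51)]
t [[319.0, 170.5], [306.0, 167.4], [332.0, 173.6]]
[([334.0, 177.3], 0.63)]
```

Emit:
play_rows(rows=[{"x": 0.27,"y": 0,"z": 0.8,"twist": 0,"jaw": 0},{"x": 0,"y": 0,"z": 1.6,"twist": 0,"jaw": 0},{"x": 0,"y": 0,"z": 1.6,"twist": 0,"jaw": 0},{"x": 0,"y": 0,"z": 1.6,"twist": 0,"jaw": 0},{"x": 0,"y": 0,"z": 1.3,"twist": 0,"jaw": 0},{"x": 0,"y": 0,"z": 0.7,"twist": 0,"jaw": 0},{"x": 0,"y": 0,"z": 0,"twist": 0,"jaw": 0},{"x": 0,"y": 0,"z": 0,"twist": 0,"jaw": 0}])

```text
time: 24.12
tool_pos: [0.5447, 0.0532, 0.1211]
ee_rot: [3.142, 0.0, -0.245]
wrist_force: [-0.8, -0.1, -0.7]
width: 0.0472
```

```bash
python3 - <<'E'
from u import *
plan(w((43,55,121)),p[2]); print(unit(get_obs()["tool_pos"]))
E
```

```text
t 24.12 tcp [0.5447 0.0532 0.1211] rpy [ 3.142  0.    -0.245] F [-0.77 -0.06 -0.69] w 0.0472
tool shift cm [-0.03  0.06  0.01] rows>= 0.01535544760675248
twist -0.007520415861146851
[ 43.27242154  55.56990379 121.10492213]
```

Close on the bar.

Emit:
play_rows(rows=[{"x": 0,"y": 0,"z": 0,"twist": 0,"jaw": -1},{"x": 0,"y": 0,"z": 0,"twist": 0,"jaw": -1},{"x": 0,"y": 0,"z": 0,"twist": 0,"jaw": -1},{"x": 0,"y": 0,"z": 0,"twist": 0,"jaw": -1},{"x": 0,"y": 0,"z": 0,"twist": 0,"jaw": -1},{"x": 0,"y": 0,"z": 0,"twist": 0,"jaw": -1},{"x": 0,"y": 0,"z": 0,"twist": 0,"jaw": -1},{"x": 0,"y": 0,"z": 0,"twist": 0,"jaw": -1},{"x": 0,"y": 0,"z": 0,"twist": 0,"jaw": -1}])

```text
time: 24.87
tool_pos: [0.5446, 0.0535, 0.1216]
ee_rot: [-3.141, 0.0, -0.245]
wrist_force: [-2.6, 0.9, 3.0]
width: 0.0131
```

```bash
python3 - <<'E'
from u import *
plan(w((43,55,121)),p[2]); print(unit(get_obs()["tool_pos"]))
E
```

```text
t 24.87 tcp [0.5446 0.0535 0.1216] rpy [-3.141  0.    -0.245] F [-2.58  0.86  3.04] w 0.0131
tool shift cm [-0.01  0.08  0.06] rows>= 0.02542197083896825
twist -0.007128684134461577
[ 43.1410685   55.84151758 121.62908803]
```

Emit:
play_rows(rows=[{"x": -0.54,"y": 0,"z": -0.2,"twist": 0,"jaw": -1},{"x": -0.54,"y": 0,"z": -0.17,"twist": 0,"jaw": -1},{"x": -0.54,"y": 0,"z": -0.13,"twist": 0,"jaw": -1},{"x": -0.56,"y": 0,"z": -0.09,"twist": 0,"jaw": -1},{"x": -0.56,"y": 0,"z": -0.06,"twist": 0,"jaw": -1},{"x": -0.56,"y": 0,"z": -0.02,"twist": 0,"jaw": -1}])

```text
time: 25.37
tool_pos: [0.5167, 0.0602, 0.1304]
ee_rot: [-3.141, -0.012, -0.246]
wrist_force: [7.9, -2.9, 3.5]
width: 0.0134
```

```bash
python3 - <<'E'
from u import *
plan(w((10,55,127.7)),p[2]); print(unit(get_obs()["tool_pos"]))
E
```

```text
t 25.37 tcp [0.5167 0.0602 0.1304] rpy [-3.141 -0.012 -0.246] F [ 7.94 -2.92  3.52] w 0.0134
tool shift cm [-0.44  0.08  0.26] rows>= 0.12488658242302757
twist -0.007933177490997007
[ 14.39811154  55.80714048 130.36945923]
```

Emit:
play_rows(rows=[{"x": -0.56,"y": 0,"z": 0.06,"twist": 0,"jaw": -1},{"x": -0.56,"y": 0,"z": 0.08,"twist": 0,"jaw": -1},{"x": -0.56,"y": 0,"z": 0.1,"twist": 0,"jaw": -1},{"x": -0.54,"y": 0,"z": 0.13,"twist": 0,"jaw": -1},{"x": -0.54,"y": 0,"z": 0.17,"twist": 0,"jaw": -1},{"x": -0.5,"y": 0,"z": 0.2,"twist": 0,"jaw": -1},{"x": 0,"y": 0,"z": 0,"twist": 0,"jaw": -1},{"x": 0,"y": 0,"z": 0,"twist": 0,"jaw": -1}])

```text
time: 26.03
tool_pos: [0.4858, 0.0678, 0.125]
ee_rot: [-3.141, -0.015, -0.246]
wrist_force: [5.0, -3.0, 8.5]
width: 0.0131
```

```bash
python3 - <<'E'
from u import *
plan(w((-23,55,121)),p[2]); print(unit(get_obs()["tool_pos"]))
E
```

```text
t 26.03 tcp [0.4858 0.0678 0.125 ] rpy [-3.141 -0.015 -0.246] F [ 5.01 -3.05  8.52] w 0.0131
tool shift cm [-0.56  0.09  0.39] rows>= 0.16523914248255947
twist -0.0077805234315706795
[-17.43411319  55.85611621 124.9707149 ]
```

Emit:
play_rows(rows=[{"x": -0.4,"y": 0,"z": 0.1,"twist": 0,"jaw": -1},{"x": -0.3,"y": 0,"z": 0.1,"twist": 0,"jaw": -1},{"x": 0,"y": 0,"z": 0,"twist": 0,"jaw": -1},{"x": 0,"y": 0,"z": 0,"twist": 0,"jaw": -1}])

```text
time: 26.37
tool_pos: [0.4802, 0.0692, 0.1232]
ee_rot: [-3.141, -0.017, -0.246]
wrist_force: [6.6, -3.1, 8.4]
width: 0.0133
```

```bash
python3 - <<'E'
from u import *
plan(w((-23,55,121)),p[2]); print(unit(get_obs()["tool_pos"]))
E
```

```text
t 26.37 tcp [0.4802 0.0692 0.1232] rpy [-3.141 -0.017 -0.246] F [ 6.63 -3.09  8.41] w 0.0133
tool shift cm [0.02 0.1  0.23] rows>= 0.058793178896401246
twist -0.008158426153055426
[-23.20824492  55.95433696 123.24868585]
```

Emit:
play_rows(rows=[{"x": -0.2,"y": 0,"z": 0.08,"twist": 0,"jaw": -1},{"x": -0.1,"y": 0,"z": 0.04,"twist": 0,"jaw": -1},{"x": 0,"y": 0,"z": 0,"twist": 0,"jaw": -1},{"x": 0,"y": 0,"z": 0,"twist": 0,"jaw": -1},{"x": 0,"y": 0,"z": 0,"twist": 0,"jaw": -1}])

```text
time: 26.78
tool_pos: [0.48, 0.0693, 0.1232]
ee_rot: [-3.14, -0.024, -0.246]
wrist_force: [12.9, -5.0, 6.7]
width: 0.0133
```

```bash
python3 - <<'E'
from u import *
plan(w((-23,55,121)),p[2]); print(unit(get_obs()["tool_pos"]))
E
```

```text
t 26.78 tcp [0.48   0.0693 0.1232] rpy [-3.14  -0.024 -0.246] F [12.93 -4.98  6.67] w 0.0133
tool shift cm [0.03 0.1  0.22] rows>= 0.05754421182762797
twist -0.008696562883525855
[-23.36011995  55.95620525 123.1711828 ]
```

```bash
python3 - <<'E'
from u import *
s=snap("scene","s24")
for q,P in [("lever_bar",w((-23,55,140))),("catch_tab",w((-30,-57,105))),("test_pen",(.4908,-.2583,.115)),("amber_bottle",None),("timer",None),("petri_dish",None)]:
    print(q,None if P is None else np.round(proj(s,P)[0],1),[(np.round(r["xy"],1).tolist(),round(r["conf"],2)) for r in look_for(s,q)][:3])
for th in (0.,.3,.6,.9,1.2,1.5):
    L=[w((-30,-21-r*np.sin(th),102+r*np.cos(th))) for r in (15,22,29,36)]
    print(th,[int(s["image"][int(round(v)),int(round(u))].mean()) for u,v in proj(s,L)])
# pen: compare the pen/stand patch with the picture taken at the start
a=cv2.imread("pics/scene0.png")[:,:,::-1].astype(int); b=s["image"].astype(int)
print("pen patch diff",np.abs(a-b)[205:275,390:428].mean(axis=2).mean().round(1),np.abs(a-b)[205:275,390:428].mean(axis=2).max())
ph=cv2.phaseCorrelate(a[205:275,390:428].mean(2).astype(np.float32),b[205:275,390:428].mean(2).astype(np.float32)); print(ph)
for n,(u,v) in {"bottle":(226,175),"timer":(197,208),"dish":(370,290)}.items():
    A=a[v-16:v+16,u-16:u+16].mean(2).astype(np.float32);B=b[v-16:v+16,u-16:u+16].mean(2).astype(np.float32); print(n,np.abs(A-B).mean(),cv2.phaseCorrelate(A,B)[0])
o=get_obs();print(o["time"],o["tool_pos"],o["wrist_force"],o["width"])
E
```

```text
lever_bar [306.4 181.6] [([311.0, 190.8], 0.58)]
catch_tab [331.4 208.9] [([331.8, 202.5], 0.48), ([343.2, 230.9], 0.37)]
test_pen [411.2 224.7] [([414.0, 225.8], 0.7), ([341.4, 228.9], 0.42)]
amber_bottle None [([226.5, 175.7], 0.88), ([411.6, 225.6], 0.63)]
timer None [([196.9, 208.1], 0.59)]
petri_dish None [([369.8, 290.9], 0.85), ([331.7, 202.7], 0.42), ([407.0, 253.6], 0.37)]
0.0 [118, 138, 198, 208]
0.3 [121, 140, 210, 219]
0.6 [105, 171, 208, 220]
0.9 [62, 89, 112, 128]
1.2 [40, 109, 148, 135]
1.5 [33, 42, 37, 29]
pen patch diff 16.5 35.0
((0.10897343398661263, -0.010233818695255081), 0.966129418876436)
bottle 13.923828 (-0.0350878164342987, 0.03438649075112998)
timer 19.813803 (-0.03531062710226962, -0.05140955522168156)
dish 19.234375 (-0.041517138923683916, -0.09528620369202301)
27.1333 [0.4800114  0.069277   0.12315747] [12.47004192 -5.41596634  7.57189106] 0.012769652416173269
```

```bash
python3 -c "
from bench import *
print(close_job()); o=get_obs(); print(o['time'],o['tool_pos'],o['wrist_force'],o['width'])"
```

```text
the job is handed in; nothing more can be done
None
the job is handed in; nothing more can be done
```

The job is handed in at about 27 s of the 66 s allowed, with the gripper still holding the lever at its front stop. `close_job()` gave no verdict, and I had no direct readings of the stud, catch or lever joints.

I took the larger pen from its stand, pressed its tip on the square stud and then the round one, and set it back home. I then flipped the catch over with shut fingers, gripped the bail bar and pulled it to the stop.

The last checks showed:
- **Studs:** the force was about 2.3 N on the square stud and 3 N on the round one. Both are above the 1.2 N that starts a stud down, and the pictures showed the tip on each head.
- **Pen:** the stand and pen patch in the scene picture matches the start picture to about 0.1 pixel.
- **Catch:** the fingers met a firm stop, and the scene picture is dark only along the catch's 1.5 rad line.
- **Lever:** the tool stopped at -23 mm in the unit's frame, which is the fully pulled position. A further 3 mm of commanded pull gave no movement; the sideways force rose from about 7 to 14 N. The bar was still gripped at 13 mm.
- **Bottle, timer and petri dish:** they show less than 0.1 pixel of shift.

Two things disagreed or were limited:
- **Lever network:** it put the bar about 10 pixels from where I expected, with low confidence because the gripper hides it. I relied on the tool's position and force instead.
- **Picture limit:** the 40-picture viewing limit ran out just before the catch push, so the catch and lever steps were checked by numbers only.

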